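# Fit the soap cutter's gauge plate from behind the drying bars

### The arm

A 6-joint arm with a two-finger parallel gripper is mounted at the origin on the work surface. World frame = base frame: x ahead of the robot, y to its left, z up, the work surface at z = 0. Lengths are in m, angles in rad, forces in N, time in s.
With the tool pointing down it reaches from about 0.375 to 0.975 m from the base axis. Payload 3.8 kg.
Tool frame: the origin (TCP) lies midway between the tips of the shut fingers; the grasp point (between the pads) lies 19 mm behind it; z points along the fingers, y is the line along which they close (so a half turn about z gives the same grasp; the last joint's range is limited). The gripper opens to 85 mm and grips with 20 to 120 N. Pads are 22 mm wide; open, the fingers measure 114 mm over their backs; the gripper's body (76 mm by 85 mm) begins 54 mm behind the grasp point. The pads swing forward as they close: fully open they stand 13 mm farther back than shut.
Start: joints at [-0.037, 0.264, 1.604, -0, 1.274, -0.037], TCP at [0.675, -0, 0.231] pointing down, gripper open.
Joint ranges: [-2.63, 2.63], [-0.94, 2.18], [0.31, 2.57], [-1.31, 4.45], [0, 2.66], [-2.55, 2.55]. Speed limits (rad/s): [2.57, 2.57, 3.14, 3.14, 3.14, 3.14].

### API

Orientations are given as a rotation vector (axis times angle).
In Python, from workcell import status, read_camera, workorder, masks_of gives the robot as it stands.
- The arm moves only by the tool drive_tool, never from a script. Its argument "rows" is a list of rows, each a list of 7 numbers: the turn, a rotation vector about the tool's x, y, z in degrees, then the shift along the tool's x, y, z in m, then the opening, from 0 (shut) to 1 (fully open). In form: [[ax, ay, az, tx, ty, tz, claw], ...]. A call has 1 to 8 rows; each row shifts and turns the commanded pose from where the row before left it, along the tool's axes as they then stand; what a row does not reach is not made up. A row lasts 1/12 s, in which the tool goes at most 41.7 mm and 7.16 degrees, less where a joint would pass 70% of its speed; a pose out of reach is approached as far as the arm can. A call is refused whole if a number of a shift passes 0.0417 or a number of a turn 7.16, either way. A call with a gripper value outside its range is refused whole. The fingers move at their own pace and stop on an object; "force" is the grip in N (left out, the last holds). Time passes only in rows, so rows that do not move let the fingers close. It gives the time, the measured TCP pose, the force, the opening and the grip force at its end, in the units of the state.
- status.read_state(): the state, without advancing time (a new reading comes with each control period).
- read_camera(name): name is "scene" or "side" or "wrist"; returns a dict with "color" (480x640x3 uint8, red, green, blue), "intrinsics" (3x3 intrinsics, pixels), "world_from_camera" (4x4, takes a point from camera to world coordinates); the wrist camera has in their place "mount" (4x4, takes a point from camera to tool coordinates, whose origin is the TCP and whose axes are the flange's). Camera axes: x right, y up, looking along -z (the intrinsics and any distortion apply to the point x, -y, -z); pixel columns grow to the right and rows downward; lengths in m; the calibration is good to about 2 mm. A picture is of the moment at which its call begins: read the wrist's pose just before it. There is no depth.
- workorder.finish_job(): hands the job in; it is judged then, once.
Trained networks look in a picture, given as the dict that the camera call returned (one of the last four; its "shot" number tells which), for a name from the list of things; names that differ only in an ending like _2 or _b are one class to them, and where a whole thing is asked for, a point or a joint stands for the part that bears it (a point fixed in the world has none). Each returns a list of dicts, best first, with "score" (0 to 1); they miss things now and then, are a little off and sometimes report something else, mostly with a low value. They report only what shows in the picture. A call takes as long as a camera call.
- masks_of(picture, name): "mask" (480x640 bool, what is visible of it) and "bbox" ([left, top, right, bottom] in pixels, round what is visible of it).
The state is a dict: "time": time; "q": joint angles; "joint_vel": joint speeds; "joint_torque": joint torques, N m; "tool_pos": TCP position; "tcp_rot": TCP orientation; "wrist_force": force on the tool from outside, world axes, zero at the start; "torque": the same for the moment, N m; "width": opening from 0.0 (shut) to 1.0 (fully open); "grip_force": force on a finger pad.
Only numpy, scipy, OpenCV 4.12 (cv2) and the standard library are available. Lean on these libraries where they do the work, as an engineer would, in place of code of your own. Each camera call takes 0.05 s, during which the arm holds its last target. There are 200 camera calls.

### The job

Clear the three soap bars off the drying board and stand them upright in the black side tray; only then take the gauge plate from behind them and slide it under the cutter's beam, fully home against the back stop. With the plate in, stand each bar back upright, centred and square on the pad of its own colour, without toppling a bar at any time or disturbing the amber bottle.

Things in the scene. Friction and masses are not known exactly. Their poses are not given: they have to be found in the camera images.
- honey_bar: Loose honey-brown bar of soap with oat flakes on top, standing upright: 58 (x) x 34 (y) x 90 mm high, about 160 g. Origin: centre of its underside; x along its 58 mm width, z up. It starts on the pad of its own colour. Best pinched from above across the 34 mm.
- green_bar: Loose green bar of soap with oat flakes on top, standing upright: 58 (x) x 34 (y) x 90 mm high, about 160 g. Origin: centre of its underside; x along its 58 mm width, z up. It starts on the pad of its own colour. Best pinched from above across the 34 mm.
- violet_bar: Loose violet bar of soap with oat flakes on top, standing upright: 58 (x) x 34 (y) x 90 mm high, about 160 g. Origin: centre of its underside; x along its 58 mm width, z up. It starts on the pad of its own colour. Best pinched from above across the 34 mm.
- honey_pad: Fixed honey-brown pad, 64 (x) x 40 (y) x 3 mm, home of the honey-brown bar, on the wooden drying board (fixed, 200 x 170 mm, top 10 mm above the table). Origin: centre of its underside, at 10 mm; its top is at 13 mm. The pads share the board's yaw (within 0.2 rad) and form a U round the gauge plate's grip block: one nearest the robot, one on each side.
- green_pad: Fixed green pad, 64 (x) x 40 (y) x 3 mm, home of the green bar, on the wooden drying board (fixed, 200 x 170 mm, top 10 mm above the table). Origin: centre of its underside, at 10 mm; its top is at 13 mm. The pads share the board's yaw (within 0.2 rad) and form a U round the gauge plate's grip block: one nearest the robot, one on each side.
- violet_pad: Fixed violet pad, 64 (x) x 40 (y) x 3 mm, home of the violet bar, on the wooden drying board (fixed, 200 x 170 mm, top 10 mm above the table). Origin: centre of its underside, at 10 mm; its top is at 13 mm. The pads share the board's yaw (within 0.2 rad) and form a U round the gauge plate's grip block: one nearest the robot, one on each side.
- gauge_plate: Loose aluminium plate lying flat on the board behind the bars, 110 (x) x 56 (y) x 8 mm, 180 g. Red grip block on it, 26 (x) x 24 (y) mm, centred at x -42 mm, top 44 mm above the plate's underside; pinch it from above across the 24 mm once the bars are gone (no room before). Origin: centre of the plate's underside; the +x end, away from the robot, enters the slot first.
- cutter: Fixed white soap cutter. Origin on the table; +x: way in, away from robot (yaw within 0.2 rad). Bed x -115 to 130, 130 wide, top z 16 mm. Slot entered from -x: guides x 5 to 85, 14 high on the bed, inner faces y +-36; dark beam over them x 34 to 56, z 30 to 52; stop face x 85. Plate fully home: its origin at x 30, y 0, z 16, grip block outside. Behind x 105: folded wire bow, z to 70.
- side_tray: Fixed black shallow tray, the side area: 260 (x) x 130 (y) x 18 mm high outside, walls and floor 5 mm thick. Origin: centre of its underside on the table; yaw within 0.2 rad. Room for three bars in a row along x.
- oil_bottle: Bystander: amber bottle with a white cap, 48 mm in diameter, 110 mm high, standing on the table beyond the work. Origin: centre of its underside. To be left alone.

How it is judged:
By the outcome, as a careful person would: the job done as asked, in the order asked, and still so for the second after the job is handed in, with the robot touching nothing.
It also fails if it takes over 144 s, if anything falls off the work surface, if the arm or the gripper's body presses on something with over 40 N, if the wrist force passes 120 N, or if a joint passes its speed limit or range.

## Working session

There is one attempt and no reset: what is moved stays moved. The work goes in short steps, Python scripts to look and compute and a tool call to move; the robot and the scene stay as the last step left them, time stands still between calls to the robot, and variables do not carry over. Pictures are saved under pics/ and viewed, at most 14 in all, crops included, and the job is handed in when it is done.

Besides the shell and the picture viewer there is one more tool, called after "Request:" by a JSON object that holds its "op" and its "data", one argument or row to a line. drive_tool: Moves the arm, as the interface text tells. Its arguments: {"type":"object","properties":{"rows":{"type":"array"},"force":{"type":"number"}},"required":["rows"]}

```bash
ls; mkdir -p pics; python3 - <<'E'
from workcell import status, read_camera, masks_of
import cv2, numpy as np, pickle
print(status.read_state())
names="honey_bar green_bar violet_bar honey_pad green_pad violet_pad gauge_plate cutter side_tray oil_bottle".split()
for c in ["scene","side"]:
    p=read_camera(c); cv2.imwrite(f"pics/{c}0.png",p["color"][:,:,::-1])
    print(c,p["intrinsics"].tolist(),np.round(p["world_from_camera"],3).tolist(),[k for k in p])
    for n in names:
        for m in masks_of(p,n)[:2]: print(n,round(m["score"],2),m["bbox"],int(m["mask"].sum()))
E
```

```text
pics
{'time': 0.0, 'q': array([-3.68954904e-02,  2.64790729e-01,  1.60536379e+00, -2.18948228e-05,
        1.27369861e+00, -3.69110776e-02]), 'joint_vel': array([ 6.03221959e-04, -1.11471994e-03, -7.22877449e-06, -2.41676523e-04,
       -1.14700392e-03,  2.51624636e-04]), 'joint_torque': array([ 6.10465631e-04, -5.15121067e+01, -3.67308676e+01, -4.07824507e-05,
        1.31324201e-02,  1.46811578e-05]), 'tool_pos': array([6.74273745e-01, 2.07181079e-05, 2.29942219e-01]), 'tcp_rot': array([-2.22025525, -2.22030415,  0.00243923]), 'wrist_force': array([ 0.23843449, -0.11484028,  0.23409073]), 'torque': array([ 0.00866414, -0.02403668,  0.00333931]), 'grip_force': 0.0, 'width': 0.9971846585207371}
scene [[609.2713211365013, 0.0, 314.53058094315315], [0.0, 609.2713211365013, 252.29897142330324], [0.0, 0.0, 1.0]] [[-0.544, -0.701, 0.461, 1.169], [0.839, -0.458, 0.293, 0.327], [0.006, 0.547, 0.837, 1.057], [0.0, 0.0, 0.0, 1.0]] ['color', 'intrinsics', 'world_from_camera', 'shot']
honey_bar 0.62 [458.9, 259.7, 497.0, 306.5] 904
green_bar 0.89 [421.4, 259.5, 456.6, 310.1] 1063
green_bar 0.16
[... 540 characters left out ...]
1687, 241.41660320806253], [0.0, 0.0, 1.0]] [[-0.91, 0.234, -0.342, 0.242], [-0.414, -0.463, 0.784, 0.85], [0.025, 0.855, 0.518, 0.618], [0.0, 0.0, 0.0, 1.0]] ['color', 'intrinsics', 'world_from_camera', 'shot']
honey_bar 0.77 [281.0, 310.9, 327.9, 382.8] 2815
green_bar 0.95 [264.7, 279.2, 308.9, 333.9] 1481
violet_bar 0.58 [210.5, 329.3, 279.8, 366.1] 469
violet_bar 0.56 [222.8, 320.3, 274.7, 391.4] 2968
honey_pad 0.69 [278.6, 367.6, 324.9, 387.0] 218
violet_pad 0.76 [224.4, 375.8, 277.8, 395.9] 256
cutter 0.69 [250.4, 217.2, 410.1, 300.8] 6781
side_tray 0.95 [335.4, 183.8, 466.9, 240.1] 4009
oil_bottle 0.79 [162.5, 223.0, 193.9, 287.8] 1420
oil_bottle 0.15 [276.5, 309.3, 328.2, 383.0] 2854
```

View pics/scene0.png

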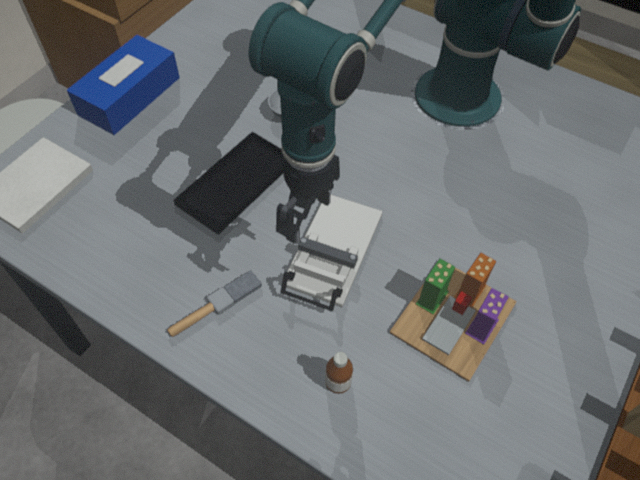

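View pics/side0.png

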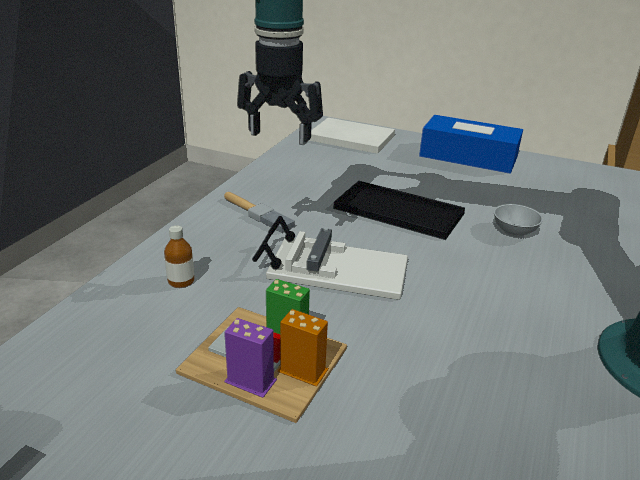

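The views show the board at left with three bars (scene: green ~437,285, honey ~478,278, violet ~490,315), the cutter in the middle (~335,250), the tray (~230,185) and the bottle (~340,373). Next I get rough positions.

```bash
cat > h.py <<'E'
import numpy as np, cv2
from scipy.spatial.transform import Rotation as R
from workcell import status, read_camera, masks_of
def pose(s=None):
    s=s or status.read_state(); T=np.eye(4); T[:3,:3]=R.from_rotvec(s["tcp_rot"]).as_matrix(); T[:3,3]=s["tool_pos"]; return T
def shot(name):
    T=pose(); p=read_camera(name)
    p["T"]=p["world_from_camera"] if "world_from_camera" in p else T@p["mount"]
    return p
def proj(p,X):
    X=np.atleast_2d(X); T=np.linalg.inv(p["T"]); c=X@T[:3,:3].T+T[:3,3]
    k=p["intrinsics"]; d=np.c_[c[:,0]/-c[:,2],-c[:,1]/-c[:,2]]
    return d*[k[0,0],k[1,1]]+[k[0,2],k[1,2]]
def ray(p,uv,z):
    uv=np.atleast_2d(uv).astype(float); k=p["intrinsics"]
    d=np.c_[(uv[:,0]-k[0,2])/k[0,0],-(uv[:,1]-k[1,2])/k[1,1],-np.ones(len(uv))]@p["T"][:3,:3].T
    o=p["T"][:3,3]; return o+d*((z-o[2])/d[:,2])[:,None]
def best(p,n):
    m=masks_of(p,n); return m[0] if m else None
E
python3 - <<'E'
from h import *
np.set_printoptions(precision=3,suppress=True)
s=shot("scene"); d=shot("side")
print("scene bars top", ray(s,[[440,268],[481,263],[494,300]],.103)); print("side bars top",ray(d,[[288,288],[304,322],[249,328]],.103))
print("board corners scene", ray(s,[[391,334],[469,379],[516,297],[455,266]],.01)); print("side",ray(d,[[178,372],[297,416],[347,345],[240,309]],.01))
print("cutter scene",ray(s,[[327,195],[383,210],[342,305],[280,288]],.016),"side",ray(d,[[407,254],[403,297],[268,276]],.016))
print("tray scene",ray(s,[[252,134],[296,155],[220,232],[175,203]],.018),"side",ray(d,[[353,183],[465,211],[446,237],[335,204]],.018))
print("bottle",ray(s,[[340,357]],.11),ray(d,[[176,230]],.11))
w=shot("wrist"); print([k for k in w],w["intrinsics"],w["mount"]); cv2.imwrite("pics/w0.png",w["color"][:,:,::-1])
E
```

```text
scene bars top [[0.546 0.205 0.103]
 [0.494 0.264 0.103]
 [0.553 0.316 0.103]]
side bars top [[0.554 0.207 0.103]
 [0.499 0.269 0.103]
 [0.56  0.313 0.103]]
board corners scene [[0.668 0.182 0.01 ]
 [0.669 0.344 0.01 ]
 [0.463 0.349 0.01 ]
 [0.464 0.217 0.01 ]]
side [[0.661 0.347 0.01 ]
 [0.471 0.347 0.01 ]
 [0.462 0.185 0.01 ]
 [0.655 0.18  0.01 ]]
cutter scene [[ 0.456 -0.096  0.016]
 [ 0.424  0.026  0.016]
 [ 0.668  0.073  0.016]
 [ 0.703 -0.049  0.016]] side [[ 0.451 -0.103  0.016]
 [ 0.418  0.034  0.016]
 [ 0.655  0.081  0.016]]
tray scene [[ 0.4   -0.338  0.018]
 [ 0.398 -0.216  0.018]
 [ 0.662 -0.229  0.018]
 [ 0.654 -0.356  0.018]] side [[ 0.654 -0.346  0.018]
 [ 0.387 -0.327  0.018]
 [ 0.398 -0.197  0.018]
 [ 0.652 -0.228  0.018]]
bottle [[0.799 0.145 0.11 ]] [[0.794 0.149 0.11 ]]
['color', 'intrinsics', 'mount', 'shot', 'T'] [[423.245   0.    322.675]
 [  0.    423.245 241.635]
 [  0.      0.      1.   ]] [[ 0.     0.945  0.326  0.085]
 [ 1.    -0.    -0.001  0.001]
 [-0.001  0.326 -0.945 -0.142]
 [ 0.     0.     0.     1.   ]]
```

View pics/w0.png

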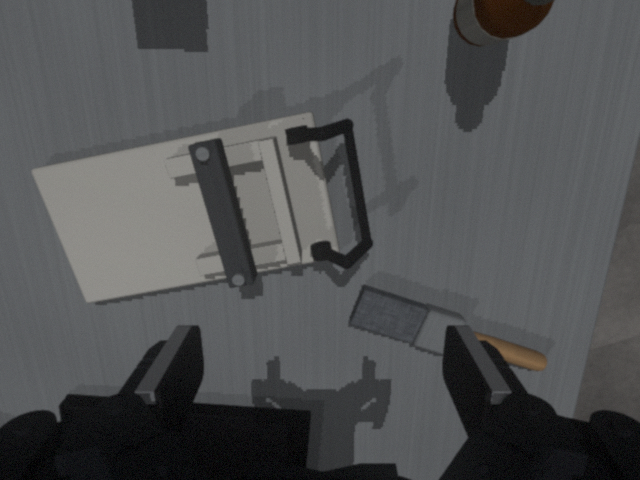

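Positions from scene and side agree within about 8 mm, and the heights and sizes make sense. The wrist view (TCP centre) shows the cutter at ~(190,210), so the camera model holds. I move above the board with the fingers turned to close along y.

Request:
{"op": "drive_tool", "data": {
  "rows": [
    [0,0,0,0.033,-0.022,-0.006,1],
    [0,0,0,0.033,-0.022,-0.006,1],
    [0,0,0,0.033,-0.022,-0.006,1],
    [0,0,0,0.033,-0.022,-0.006,1],
    [0,0,0,0.033,-0.022,-0.006,1],
    [0,0,0,0.033,-0.022,-0.006,1],
    [0,0,0,0.033,-0.022,-0.006,1],
    [0,0,0,0.033,-0.022,-0.006,1]
  ]
}}

```text
time: 1.92
tool_pos: [0.4977, 0.2653, 0.2799]
tcp_rot: [2.222, 2.221, 0.001]
wrist_force: [0.6, -0.2, -0.0]
width: 1.002
grip_force: 0.0
```

Request:
{"op": "drive_tool", "data": {
  "rows": [
    [0,0,-7,0,0,0,1],
    [0,0,-7,0,0,0,1],
    [0,0,-7,0,0,0,1],
    [0,0,-7,0,0,0,1],
    [0,0,-7,0,0,0,1],
    [0,0,-7,0,0,0,1],
    [0,0,-7,0,0,0,1]
  ]
}}

```text
time: 2.5
tool_pos: [0.4989, 0.2641, 0.2794]
tcp_rot: [1.091, 2.946, 0.0]
wrist_force: [-0.1, -0.2, 0.1]
width: 1.003
grip_force: 0.0
```

Request:
{"op": "drive_tool", "data": {
  "rows": [
    [0,0,-7,0,0,0,1],
    [0,0,-7,0,0,0,1],
    [0,0,-7,0,0,0,1],
    [0,0,-7,0,0,0,1],
    [0,0,-7,0,0,0,1],
    [0,0,-6,0,0,0,1],
    [0,0,0,0,0,0,1],
    [0,0,0,0,0,0,1]
  ]
}}

```text
time: 3.17
tool_pos: [0.499, 0.264, 0.2794]
tcp_rot: [0.005, 3.141, 0.0]
wrist_force: [0.7, 0.3, -0.1]
width: 1.001
grip_force: 0.0
```

```bash
python3 - <<'E'
from h import *
np.set_printoptions(precision=3,suppress=True)
print(pose())
w=shot("wrist"); cv2.imwrite("pics/w1.png",w["color"][:,:,::-1])
np.save("w1.npy",w["color"]); np.save("w1T.npy",w["T"])
for n in "honey_bar green_bar violet_bar honey_pad green_pad violet_pad gauge_plate".split():
    m=best(w,n)
    if m: print(n,round(m["score"],2),m["bbox"],int(m["mask"].sum()))
E
```

```text
[[-1.     0.003  0.     0.499]
 [ 0.003  1.     0.     0.264]
 [-0.     0.    -1.     0.279]
 [ 0.     0.     0.     1.   ]]
honey_bar 0.92 [304.0, 158.9, 352.0, 248.9] 3783
green_bar 0.57 [234.1, 216.8, 287.2, 311.4] 4272
violet_bar 0.71 [359.0, 218.0, 410.5, 313.3] 4258
honey_pad 0.78 [307.2, 157.7, 343.5, 164.6] 129
green_pad 0.86 [277.5, 210.7, 287.1, 256.8] 117
violet_pad 0.92 [356.1, 212.4, 397.2, 266.4] 230
```

View pics/w1.png

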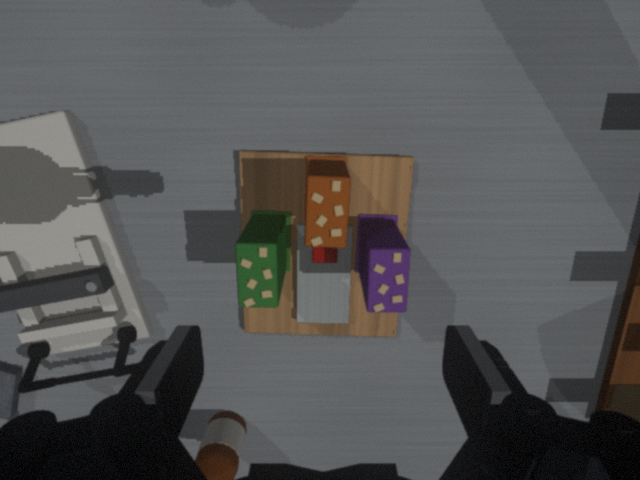

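The wrist view shows green at ~(262,260), honey at ~(327,205), violet at ~(383,262), the red block at ~(325,255) and the plate at ~(325,295). I fit box models to the masks from the three cameras.

```bash
cat >> h.py <<'E'
from scipy.optimize import minimize
def boxpts(sx,sy,z0,z1,cx=0,cy=0):
    return np.array([[cx+a*sx/2,cy+b*sy/2,z] for a in(-1,1) for b in(-1,1) for z in(z0,z1)])
def place(P,x,y,yaw,z):
    return R.from_euler("z",yaw).apply(P)+[x,y,z]
def hullmask(uv):
    m=np.zeros((480*4,640*4),np.uint8); cv2.fillConvexPoly(m,np.round(cv2.convexHull(uv.astype(np.float32)).reshape(-1,2)*4+1.5).astype(np.int32),1)
    return cv2.resize(m.astype(np.float32),(640,480),interpolation=cv2.INTER_AREA)
def fit(views,P,x0,freez=False,z=0):
    """views: list of (picture, mask); x0 = x,y,yaw(,z)"""
    def cost(v):
        zz=v[3]*.01 if freez else z; c=0
        for p,m in views:
            r=hullmask(proj(p,place(P,v[0]*.01,v[1]*.01,v[2]*.1,zz)));c+=1-np.minimum(r,m).sum()/np.maximum(r,m).sum()
        return c/len(views)
    s=np.array([x0[0]*100,x0[1]*100,x0[2]*10]+([z*100] if freez else []))
    sim=np.vstack([s]+[s+np.eye(len(s))[i]*.5 for i in range(len(s))])
    o=minimize(cost,s,method="Nelder-Mead",options=dict(initial_simplex=sim,xatol=.005,fatol=1e-4,maxiter=250))
    v=o.x*([.01,.01,.1]+([.01] if freez else [])); return v,o.fun
E
python3 - <<'E'
from h import *
np.set_printoptions(precision=4,suppress=True)
P=boxpts(.058,.034,0,.09)
x0=dict(honey=(.497,.267,0),green=(.55,.206,0),violet=(.556,.315,0))
ps={c:shot(c) for c in("wrist","scene","side")}
for n in x0:
    ms={c:masks_of(ps[c],n+"_bar") for c in ps}
    vs={}
    for c in ps:
        e=proj(ps[c],place(P,*x0[n],.013)).mean(0)
        l=[m for m in ms[c] if m["score"]>.3 and abs((np.array(m["bbox"][:2])+m["bbox"][2:])/2-e).max()<15]
        l=[m for m in l if m["mask"].sum()>700]
        if l and not(n=="green" and c=="side"): vs[c]=(ps[c],l[0]["mask"].astype(np.float32))
    print(n,list(vs))
    for k in ([["wrist"]]+[list(vs)]):
        kk=[vs[c] for c in k if c in vs]
        if kk: print(k,*fit(kk,P,x0[n],z=.013),*( fit(kk,P,x0[n],True,z=.013) if len(kk)>1 else []))
E
```

```text
honey ['wrist', 'side']
['wrist'] [ 0.5023  0.2679 -0.0437] 0.05916851758956909
['wrist', 'side'] [ 0.5012  0.2679 -0.0432] 0.06765544414520264 [ 0.5011  0.2679 -0.0511  0.0136] 0.06605064868927002
green ['wrist', 'scene']
['wrist'] [ 0.5552  0.2108 -0.0422] 0.044065773487091064
['wrist', 'scene'] [ 0.5557  0.2106 -0.0151] 0.06428468227386475 [ 0.5558  0.2104 -0.0029  0.0115] 0.06172144412994385
violet ['wrist', 'scene']
['wrist'] [0.5614 0.3182 0.0156] 0.04514807462692261
['wrist', 'scene'] [0.5596 0.3181 0.0048] 0.05125012993812561 [0.5602 0.3178 0.008  0.0131] 0.051465123891830444
```

The fits agree between views, and the bar undersides come out at z ≈ 11.5–13.6 mm, matching the 13 mm expected. Violet goes first.

Request:
{"op": "drive_tool", "data": {
  "rows": [
    [0,0,0,-0.0207,0.018,0.0133,0.75],
    [0,0,0,-0.0207,0.018,0.0133,0.75],
    [0,0,0,-0.0207,0.018,0.0134,0.75],
    [0,0,0,0,0,0.03,0.75],
    [0,0,0,0,0,0.03,0.75],
    [0,0,0,0,0,0.03,0.75],
    [0,0,0,0,0,0,0.75]
  ]
}}

```text
time: 4.75
tool_pos: [0.5566, 0.3157, 0.1414]
tcp_rot: [0.0, -3.13, 0.009]
wrist_force: [-1.5, -1.3, -1.8]
width: 0.75
grip_force: 0.0
```

Request:
{"op": "drive_tool", "data": {
  "rows": [
    [0,0,0,0,0,0.025,0.75],
    [0,0,0,0,0,0.025,0.75],
    [0,0,0,0,0,0.02,0.75],
    [0,0,0,0,0,0.019,0.75],
    [0,0,0,0,0,0,0.75],
    [0,0,0,0,0,0,0.75]
  ]
}}

```text
time: 5.25
tool_pos: [0.5609, 0.3178, 0.0606]
tcp_rot: [-0.0, -3.14, 0.001]
wrist_force: [0.5, -0.5, 0.3]
width: 0.751
grip_force: 0.0
```

Request:
{"op": "drive_tool", "data": {
  "rows": [
    [0,0,0,0,0,0,0.2],
    [0,0,0,0,0,0,0.2],
    [0,0,0,0,0,0,0.2],
    [0,0,0,0,0,0,0.2],
    [0,0,0,0,0,0,0.2],
    [0,0,0,0,0,0,0.2]
  ],
  "force": 40
}}

```text
time: 5.75
tool_pos: [0.5627, 0.3188, 0.0629]
tcp_rot: [0.0, 3.138, 0.003]
wrist_force: [0.3, 0.8, 6.1]
width: 0.396
grip_force: 43.3
```

Gripped at 33.7 mm, as expected. Lift and carry to above the tray, then look before lowering.

Request:
{"op": "drive_tool", "data": {
  "rows": [
    [0,0,0,0,0,-0.01,0.2],
    [0,0,0,0,0,-0.03,0.2],
    [0,0,0,0,0,-0.035,0.2],
    [0,0,0,0,0,-0.035,0.2],
    [0,0,0,0,0,-0.03,0.2]
  ]
}}

```text
time: 6.17
tool_pos: [0.561, 0.318, 0.2029]
tcp_rot: [-0.0, 3.141, 0.001]
wrist_force: [0.3, 0.6, -0.7]
width: 0.392
grip_force: 42.4
```

Request:
{"op": "drive_tool", "data": {
  "rows": [
    [0,0,0,0,-0.018,0,0.2],
    [0,0,0,-0.003,-0.036,0,0.2],
    [0,0,0,-0.003,-0.036,0,0.2],
    [0,0,0,-0.003,-0.036,0,0.2],
    [0,0,0,-0.003,-0.036,0,0.2],
    [0,0,0,-0.003,-0.036,0,0.2],
    [0,0,0,-0.003,-0.036,0,0.2],
    [0,0,0,-0.003,-0.036,0,0.2]
  ]
}}

```text
time: 6.83
tool_pos: [0.5815, 0.0464, 0.2007]
tcp_rot: [0.0, -3.141, -0.0]
wrist_force: [0.1, 0.9, -1.2]
width: 0.393
grip_force: 42.5
```

Request:
{"op": "drive_tool", "data": {
  "rows": [
    [0,0,0,-0.003,-0.036,0,0.2],
    [0,0,0,-0.003,-0.036,0,0.2],
    [0,0,0,-0.003,-0.036,0,0.2],
    [0,0,0,-0.003,-0.036,0,0.2],
    [0,0,0,-0.003,-0.036,0,0.2],
    [0,0,0,-0.003,-0.036,0,0.2],
    [0,0,0,-0.003,-0.036,0,0.2]
  ]
}}

```text
time: 7.42
tool_pos: [0.6025, -0.2056, 0.2007]
tcp_rot: [-0.0, -3.141, -0.0]
wrist_force: [0.4, -0.3, -0.9]
width: 0.391
grip_force: 42.5
```

Request:
{"op": "drive_tool", "data": {
  "rows": [
    [0,0,0,-0.003,-0.036,0,0.2],
    [0,0,0,-0.003,-0.03,0,0.2],
    [0,0,0,0,-0.01,0,0.2],
    [0,0,0,0,0,0,0.2],
    [0,0,0,0,0,0,0.2]
  ]
}}

```text
time: 7.83
tool_pos: [0.6086, -0.2797, 0.2001]
tcp_rot: [-0.002, -3.141, -0.002]
wrist_force: [0.1, 0.4, -1.6]
width: 0.389
grip_force: 42.4
```

```bash
python3 - <<'E'
from h import *
np.set_printoptions(precision=4,suppress=True)
print(pose())
w=shot("wrist"); cv2.imwrite("pics/w2.png",w["color"][:,:,::-1])
P=boxpts(.26,.13,0,.018)
v=[]
for c in("wrist","scene","side"):
    p=w if c=="wrist" else shot(c); m=[m for m in masks_of(p,"side_tray") if m["score"]>.4]
    print(c,[(round(a["score"],2),a["bbox"]) for a in m])
    if m: v.append((p,m[0]["mask"].astype(np.float32)));print(fit(v[-1:],P,(.526,-.28,-.07),z=0))
print(fit(v,P,(.526,-.28,-.07),z=0),fit(v,P,(.526,-.28,-.07),True,z=0))
E
```

```text
[[-1.      0.0014 -0.0008  0.6086]
 [ 0.0014  1.      0.0013 -0.2797]
 [ 0.0008  0.0013 -1.      0.2001]
 [ 0.      0.      0.      1.    ]]
wrist []
scene [(0.85, [172.2, 131.9, 291.8, 232.2])]
(array([ 0.5264, -0.2912, -0.0855]), np.float64(0.029581785202026367))
side [(0.54, [351.9, 103.1, 384.1, 146.1])]
(array([ 0.526, -0.28 , -0.07 ]), np.float64(1.0))
(array([ 0.5264, -0.2912, -0.0855]), np.float64(0.5147908926010132)) (array([ 0.5302, -0.2877, -0.0889,  0.0061]), np.float64(0.516710102558136))
```

View pics/w2.png

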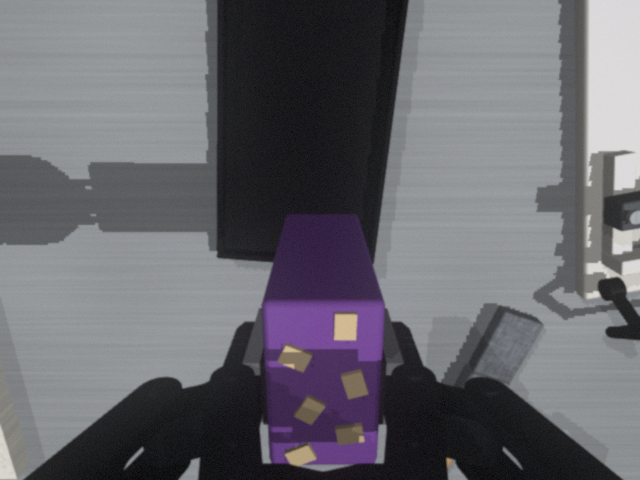

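The held violet bar is at ~(323,340). The tray's far edge runs from (218,255) to (373,262), its left edge along col ~218 and its right from (407,0) to (373,262). I fit the tray from those corners and find where the bar sits in the hand.

```bash
python3 - <<'E'
from h import *
np.set_printoptions(precision=4,suppress=True)
w=shot("wrist")
print(ray(w,[[218,256],[373,262],[218,10],[407,4]],.018))
b=place(boxpts(.26,.13,0,.018),.5264,-.2912,-.0855,0); print(b[[1,3,5,7]])
g=cv2.cvtColor(w["color"],cv2.COLOR_RGB2HSV); m=masks_of(w,"violet_bar")
T=pose()
for a in m[:2]:
    print(a["score"],a["bbox"]); v,c=fit([(w,a["mask"].astype(np.float32))],boxpts(.058,.034,0,.09),(T[0,3],T[1,3],0),True,z=.15)
    print(v,c, v[:2]-T[:2,3], T[2,3]-v[3])
    v,c=fit([(w,a["mask"].astype(np.float32))],boxpts(.058,.034,0,.09),(T[0,3],T[1,3],0),False,z=T[2,3]-.05);print(v,c, v[:2]-T[:2,3])
E
```

```text
[[ 0.651  -0.363   0.018 ]
 [ 0.6561 -0.2357  0.018 ]
 [ 0.4715 -0.349   0.018 ]
 [ 0.4676 -0.2204  0.018 ]]
[[ 0.3913 -0.3449  0.018 ]
 [ 0.4024 -0.2153  0.018 ]
 [ 0.6504 -0.3671  0.018 ]
 [ 0.6615 -0.2375  0.018 ]]
0.66 [262.9, 213.3, 384.7, 464.7]
[ 0.6093 -0.2774  0.0033  0.1465] 0.01753818988800049 [-0.      0.0015] 0.053935986714775924
[ 0.6075 -0.2777 -0.0064] 0.0601654052734375 [-0.0017  0.0013]
```

The tray is at (0.525, −0.290) with yaw −0.08, and wrist and scene agree. I shift slightly and lower until it touches.

Request:
{"op": "drive_tool", "data": {
  "rows": [
    [0,0,0,0.0045,-0.017,0.01,0.2],
    [0,0,0,0,0,0.03,0.2],
    [0,0,0,0,0,0.03,0.2],
    [0,0,0,0,0,0.03,0.2],
    [0,0,0,0,0,0.025,0.2],
    [0,0,0,0,0,0.011,0.2],
    [0,0,0,0,0,0,0.2],
    [0,0,0,0,0,0,0.2]
  ]
}}

```text
time: 8.9
tool_pos: [0.6047, -0.2968, 0.0643]
tcp_rot: [0.0, -3.141, -0.001]
wrist_force: [0.2, -0.8, -0.9]
width: 0.392
grip_force: 42.4
```

Request:
{"op": "drive_tool", "data": {
  "rows": [
    [0,0,0,0,0,0.002,0.2],
    [0,0,0,0,0,0.002,0.2],
    [0,0,0,0,0,0,0.2]
  ]
}}

```text
time: 9.15
tool_pos: [0.6058, -0.2976, 0.0621]
tcp_rot: [-0.0, 3.139, -0.002]
wrist_force: [-0.7, -0.5, -1.5]
width: 0.392
grip_force: 42.4
```

Request:
{"op": "drive_tool", "data": {
  "rows": [
    [0,0,0,0,0,0.002,0.2],
    [0,0,0,0,0,0,0.2]
  ]
}}

```text
time: 9.32
tool_pos: [0.6049, -0.2972, 0.0589]
tcp_rot: [0.0, 3.141, -0.001]
wrist_force: [-0.7, 0.4, -1.9]
width: 0.39
grip_force: 42.4
```

Request:
{"op": "drive_tool", "data": {
  "rows": [
    [0,0,0,0,0,0.001,0.2],
    [0,0,0,0,0,0.001,0.2],
    [0,0,0,0,0,0,0.2]
  ]
}}

```text
time: 9.57
tool_pos: [0.6044, -0.2969, 0.056]
tcp_rot: [-0.0, -3.141, -0.0]
wrist_force: [0.2, 0.4, -1.1]
width: 0.39
grip_force: 42.4
```

Request:
{"op": "drive_tool", "data": {
  "rows": [
    [0,0,0,0,0,0.001,0.2],
    [0,0,0,0,0,0,0.2],
    [0,0,0,0,0,0,0.2]
  ]
}}

```text
time: 9.82
tool_pos: [0.6045, -0.297, 0.0551]
tcp_rot: [-0.0, -3.141, -0.0]
wrist_force: [-0.2, 0.2, -1.1]
width: 0.392
grip_force: 42.4
```

Request:
{"op": "drive_tool", "data": {
  "rows": [
    [0,0,0,0,0,0.001,0.2],
    [0,0,0,0,0,0,0.2],
    [0,0,0,0,0,0,0.2]
  ]
}}

```text
time: 10.07
tool_pos: [0.6047, -0.2971, 0.055]
tcp_rot: [-0.0, 3.141, -0.0]
wrist_force: [-2.1, 1.9, 3.5]
width: 0.395
grip_force: 42.9
```

Request:
{"op": "drive_tool", "data": {
  "rows": [
    [0,0,0,0,0,0.001,0.2],
    [0,0,0,0,0,0,0.2],
    [0,0,0,0,0,0,0.2]
  ]
}}

```text
time: 10.32
tool_pos: [0.6047, -0.2971, 0.0549]
tcp_rot: [-0.0, 3.141, -0.0]
wrist_force: [-3.7, 0.7, 9.0]
width: 0.393
grip_force: 43.4
```

Contact at TCP z = 0.055, so the bar's underside is 50 mm below the TCP. Release, rise, and go to green (0.555, 0.211).

Request:
{"op": "drive_tool", "data": {
  "rows": [
    [0,0,0,0,0,-0.001,0.7],
    [0,0,0,0,0,0,0.7],
    [0,0,0,0,0,0,0.7],
    [0,0,0,0,0,0,0.7],
    [0,0,0,0,0,-0.03,0.7],
    [0,0,0,0,0,-0.035,0.7],
    [0,0,0,0,0,-0.035,0.7],
    [0,0,0,0,0,-0.03,0.7]
  ]
}}

```text
time: 10.98
tool_pos: [0.6048, -0.2971, 0.186]
tcp_rot: [-0.0, 3.141, -0.001]
wrist_force: [-0.2, -0.0, -0.4]
width: 0.7
grip_force: 0.0
```

Request:
{"op": "drive_tool", "data": {
  "rows": [
    [0,0,0,0.003,0.036,-0.015,0.75],
    [0,0,0,0.003,0.036,0,0.75],
    [0,0,0,0.003,0.036,0,0.75],
    [0,0,0,0.003,0.036,0,0.75],
    [0,0,0,0.003,0.036,0,0.75],
    [0,0,0,0.003,0.036,0,0.75],
    [0,0,0,0.003,0.036,0,0.75],
    [0,0,0,0.003,0.036,0,0.75]
  ]
}}

```text
time: 11.65
tool_pos: [0.5802, -0.0074, 0.1991]
tcp_rot: [0.0, 3.141, 0.0]
wrist_force: [-0.2, 0.4, -0.2]
width: 0.751
grip_force: 0.0
```

Request:
{"op": "drive_tool", "data": {
  "rows": [
    [0,0,0,0.004,0.036,0,0.75],
    [0,0,0,0.004,0.036,0,0.75],
    [0,0,0,0.004,0.036,0,0.75],
    [0,0,0,0.004,0.036,0,0.75],
    [0,0,0,0.004,0.036,0,0.75],
    [0,0,0,0.003,0.03,0,0.75],
    [0,0,0,0.003,0.01,0,0.75],
    [0,0,0,0,0,0,0.75]
  ]
}}

```text
time: 12.32
tool_pos: [0.5538, 0.2134, 0.1989]
tcp_rot: [0.006, -3.141, -0.001]
wrist_force: [0.3, -0.7, 0.3]
width: 0.751
grip_force: 0.0
```

```bash
python3 - <<'E'
from h import *
np.set_printoptions(precision=4,suppress=True)
print(pose()[:3,3])
P=boxpts(.058,.034,0,.09); w=shot("wrist"); x0=dict(honey=(.502,.268,-.04),green=(.555,.211,-.02))
cv2.imwrite("pics/w3.png",w["color"][:,:,::-1])
for n in x0:
    a=best(w,n+"_bar"); print(n,a["score"],a["bbox"],fit([(w,a["mask"].astype(np.float32))],P,x0[n],z=.013))
s=shot("scene"); a=best(s,"violet_bar"); print(a["score"],a["bbox"], fit([(s,a["mask"].astype(np.float32))],P,(.6047,-.297,0),True,z=.005))
E
```

```text
[0.5538 0.2134 0.1989]
honey 0.89 [369.9, 99.7, 452.7, 205.6] (array([ 0.502 ,  0.2677, -0.0273]), np.float64(0.05640840530395508))
green 0.89 [287.4, 171.8, 347.7, 291.5] (array([ 0.5555,  0.2105, -0.0169]), np.float64(0.04975408315658569))
0.65 [196.6, 163.8, 226.2, 209.4] (array([ 0.6011, -0.2974,  0.0796,  0.0055]), np.float64(0.09404224157333374))
```

Violet stands in the tray at (0.601, −0.297, 5.5 mm), and green measures the same as before. Grasp green.

Request:
{"op": "drive_tool", "data": {
  "rows": [
    [0,0,0,-0.0017,-0.003,0.01,0.75],
    [0,0,0,0,0,0.03,0.75],
    [0,0,0,0,0,0.03,0.75],
    [0,0,0,0,0,0.03,0.75],
    [0,0,0,0,0,0.025,0.75],
    [0,0,0,0,0,0.014,0.75],
    [0,0,0,0,0,0,0.75]
  ]
}}

```text
time: 13.15
tool_pos: [0.5527, 0.2054, 0.055]
tcp_rot: [-0.003, -3.133, 0.005]
wrist_force: [-0.6, -0.5, -0.9]
width: 0.751
grip_force: 0.0
```

Request:
{"op": "drive_tool", "data": {
  "rows": [
    [0,0,0,0,0,0,0.2],
    [0,0,0,0,0,0,0.2],
    [0,0,0,0,0,0,0.2],
    [0,0,0,0,0,0,0.2],
    [0,0,0,0,0,0,0.2],
    [0,0,0,0,0,0,0.2]
  ]
}}

```text
time: 13.65
tool_pos: [0.5576, 0.2082, 0.0618]
tcp_rot: [-0.0, 3.139, 0.001]
wrist_force: [1.5, -0.6, 2.8]
width: 0.395
grip_force: 43.9
```

Request:
{"op": "drive_tool", "data": {
  "rows": [
    [0,0,0,0,0,-0.01,0.2],
    [0,0,0,0,0,-0.03,0.2],
    [0,0,0,0,0,-0.035,0.2],
    [0,0,0,0,0,-0.035,0.2],
    [0,0,0,0,0,-0.03,0.2],
    [0,0,0,0,0,0,0.2]
  ]
}}

```text
time: 14.15
tool_pos: [0.5604, 0.2096, 0.2093]
tcp_rot: [-0.0, 3.129, 0.007]
wrist_force: [1.3, 0.0, -1.1]
width: 0.391
grip_force: 43.4
```

Request:
{"op": "drive_tool", "data": {
  "rows": [
    [0,0,0,0.002,-0.018,0,0.2],
    [0,0,0,0.002,-0.036,0,0.2],
    [0,0,0,0.002,-0.036,0,0.2],
    [0,0,0,0.002,-0.036,0,0.2],
    [0,0,0,0.002,-0.036,0,0.2],
    [0,0,0,0.002,-0.036,0,0.2],
    [0,0,0,0.002,-0.036,0,0.2],
    [0,0,0,0.002,-0.036,0,0.2]
  ]
}}

```text
time: 14.82
tool_pos: [0.5391, -0.0633, 0.1999]
tcp_rot: [0.0, -3.14, -0.001]
wrist_force: [1.4, 0.5, -2.1]
width: 0.395
grip_force: 43.2
```

Request:
{"op": "drive_tool", "data": {
  "rows": [
    [0,0,0,0.003,-0.036,0,0.2],
    [0,0,0,0.003,-0.036,0,0.2],
    [0,0,0,0.003,-0.036,0,0.2],
    [0,0,0,0.003,-0.036,0,0.2],
    [0,0,0,0.003,-0.036,0,0.2],
    [0,0,0,0,-0.036,0,0.2],
    [0,0,0,0,-0.012,0,0.2],
    [0,0,0,0,0,0,0.2]
  ]
}}

```text
time: 15.48
tool_pos: [0.5245, -0.2928, 0.1997]
tcp_rot: [-0.006, -3.141, 0.0]
wrist_force: [0.7, 0.6, -2.7]
width: 0.391
grip_force: 43.3
```

Request:
{"op": "drive_tool", "data": {
  "rows": [
    [0,0,0,0,0,0.01,0.2],
    [0,0,0,0,0,0.03,0.2],
    [0,0,0,0,0,0.03,0.2],
    [0,0,0,0,0,0.03,0.2],
    [0,0,0,0,0,0.02,0.2],
    [0,0,0,0,0,0.01,0.2],
    [0,0,0,0,0,0,0.2],
    [0,0,0,0,0,0,0.2]
  ]
}}

```text
time: 16.15
tool_pos: [0.5252, -0.2887, 0.0699]
tcp_rot: [0.002, -3.141, -0.001]
wrist_force: [-0.4, -0.3, -1.3]
width: 0.393
grip_force: 43.2
```

Request:
{"op": "drive_tool", "data": {
  "rows": [
    [0,0,0,0,0,0.006,0.2],
    [0,0,0,0,0,0.004,0.2],
    [0,0,0,0,0,0.003,0.2],
    [0,0,0,0,0,0,0.2],
    [0,0,0,0,0,0,0.2]
  ]
}}

```text
time: 16.57
tool_pos: [0.5254, -0.2901, 0.0576]
tcp_rot: [0.0, 3.141, -0.0]
wrist_force: [0.4, -0.4, -1.5]
width: 0.393
grip_force: 43.2
```

Request:
{"op": "drive_tool", "data": {
  "rows": [
    [0,0,0,0,0,0.001,0.2],
    [0,0,0,0,0,0,0.2],
    [0,0,0,0,0,0,0.2]
  ]
}}

```text
time: 16.82
tool_pos: [0.5253, -0.2901, 0.0564]
tcp_rot: [0.0, 3.141, -0.0]
wrist_force: [0.1, -0.5, -2.0]
width: 0.389
grip_force: 43.2
```

Request:
{"op": "drive_tool", "data": {
  "rows": [
    [0,0,0,0,0,0.001,0.2],
    [0,0,0,0,0,0,0.2],
    [0,0,0,0,0,0,0.2]
  ]
}}

```text
time: 17.07
tool_pos: [0.5252, -0.29, 0.0552]
tcp_rot: [-0.0, -3.141, -0.0]
wrist_force: [0.1, 0.3, -1.6]
width: 0.395
grip_force: 43.2
```

Request:
{"op": "drive_tool", "data": {
  "rows": [
    [0,0,0,0,0,0.001,0.2],
    [0,0,0,0,0,0,0.2],
    [0,0,0,0,0,0,0.2]
  ]
}}

```text
time: 17.32
tool_pos: [0.5252, -0.29, 0.0542]
tcp_rot: [0.0, -3.141, -0.0]
wrist_force: [0.4, -0.0, -1.3]
width: 0.389
grip_force: 43.2
```

Request:
{"op": "drive_tool", "data": {
  "rows": [
    [0,0,0,0,0,0.001,0.2],
    [0,0,0,0,0,0,0.2],
    [0,0,0,0,0,0,0.2]
  ]
}}

```text
time: 17.57
tool_pos: [0.5255, -0.29, 0.0538]
tcp_rot: [-0.0, 3.141, -0.0]
wrist_force: [-0.9, 1.0, 2.3]
width: 0.395
grip_force: 43.7
```

Request:
{"op": "drive_tool", "data": {
  "rows": [
    [0,0,0,0,0,0.001,0.2],
    [0,0,0,0,0,0,0.2],
    [0,0,0,0,0,0,0.2]
  ]
}}

```text
time: 17.82
tool_pos: [0.5255, -0.2901, 0.0538]
tcp_rot: [0.0, 3.141, -0.0]
wrist_force: [-4.5, 2.6, 7.9]
width: 0.393
grip_force: 44.5
```

Request:
{"op": "drive_tool", "data": {
  "rows": [
    [0,0,0,0,0,-0.001,0.7],
    [0,0,0,0,0,0,0.7],
    [0,0,0,0,0,0,0.7],
    [0,0,0,0,0,0,0.7],
    [0,0,0,0,0,-0.03,0.7],
    [0,0,0,0,0,-0.035,0.7],
    [0,0,0,0,0,-0.035,0.7],
    [0,0,0,0,0,-0.03,0.7]
  ]
}}

```text
time: 18.48
tool_pos: [0.5255, -0.2901, 0.1851]
tcp_rot: [0.0, 3.141, -0.001]
wrist_force: [1.2, 0.0, 0.1]
width: 0.701
grip_force: 0.0
```

Request:
{"op": "drive_tool", "data": {
  "rows": [
    [0,0,0,0.001,0.036,-0.016,0.75],
    [0,0,0,0.001,0.036,0,0.75],
    [0,0,0,0.001,0.036,0,0.75],
    [0,0,0,0.001,0.036,0,0.75],
    [0,0,0,0.001,0.036,0,0.75],
    [0,0,0,0.001,0.036,0,0.75],
    [0,0,0,0.001,0.036,0,0.75],
    [0,0,0,0.001,0.036,0,0.75]
  ]
}}

```text
time: 19.15
tool_pos: [0.5169, -0.0004, 0.1992]
tcp_rot: [0.0, 3.141, 0.0]
wrist_force: [0.0, 0.7, -0.5]
width: 0.748
grip_force: 0.0
```

Request:
{"op": "drive_tool", "data": {
  "rows": [
    [0,0,0,0.002,0.036,0,0.75],
    [0,0,0,0.002,0.036,0,0.75],
    [0,0,0,0.002,0.036,0,0.75],
    [0,0,0,0.002,0.036,0,0.75],
    [0,0,0,0.003,0.036,0,0.75],
    [0,0,0,0.003,0.036,0,0.75],
    [0,0,0,0.002,0.036,0,0.75],
    [0,0,0,0,0.018,0,0.75]
  ]
}}

```text
time: 19.82
tool_pos: [0.5005, 0.2717, 0.1991]
tcp_rot: [0.003, -3.142, -0.003]
wrist_force: [0.8, -0.1, 0.7]
width: 0.751
grip_force: 0.0
```

Request:
{"op": "drive_tool", "data": {
  "rows": [
    [0,0,0,0,0,0,0.75],
    [0,0,0,0,0,0,0.75],
    [0,0,0,0,0,0,0.75]
  ]
}}

```text
time: 20.07
tool_pos: [0.5011, 0.2673, 0.1989]
tcp_rot: [0.0, -3.141, 0.001]
wrist_force: [0.5, -0.1, 0.1]
width: 0.75
grip_force: 0.0
```

```bash
python3 - <<'E'
from h import *
np.set_printoptions(precision=4,suppress=True)
print(pose())
P=boxpts(.058,.034,0,.09); w=shot("wrist")
for n,x in dict(honey=(.502,.268,-.04)).items():
    a=best(w,n+"_bar"); print(n,a["score"],a["bbox"],fit([(w,a["mask"].astype(np.float32))],P,x,z=.013))
s=shot("scene")
for n,x in (("violet",.605),("green",.525)):
    a=best(s,n+"_bar"); print(a["score"],a["bbox"], fit([(s,a["mask"].astype(np.float32))],P,(x,-.293,0),True,z=.005))
E
```

```text
[[-1.     -0.0002 -0.0006  0.5011]
 [-0.0002  1.     -0.001   0.2673]
 [ 0.0006 -0.001  -1.      0.1989]
 [ 0.      0.      0.      1.    ]]
honey 0.57 [292.8, 171.5, 355.3, 288.8] (array([ 0.5021,  0.2681, -0.0523]), np.float64(0.0449221134185791))
0.91 [193.6, 163.2, 226.2, 211.3] (array([ 0.6036, -0.2954,  0.0422,  0.0088]), np.float64(0.04543834924697876))
0.83 [219.2, 144.0, 253.5, 192.4] (array([ 0.5216, -0.2888,  0.0012,  0.005 ]), np.float64(0.0363847017288208))
```

Honey is at (0.502, 0.268), and green and violet stand in the tray. Take honey.

Request:
{"op": "drive_tool", "data": {
  "rows": [
    [0,0,0,-0.001,0.0005,0.01,0.75],
    [0,0,0,0,0,0.03,0.75],
    [0,0,0,0,0,0.03,0.75],
    [0,0,0,0,0,0.03,0.75],
    [0,0,0,0,0,0.025,0.75],
    [0,0,0,0,0,0.014,0.75],
    [0,0,0,0,0,0,0.75],
    [0,0,0,0,0,0,0.75]
  ]
}}

```text
time: 20.98
tool_pos: [0.5013, 0.2677, 0.0589]
tcp_rot: [-0.001, -3.139, 0.002]
wrist_force: [0.3, -0.2, -0.1]
width: 0.746
grip_force: 0.0
```

Request:
{"op": "drive_tool", "data": {
  "rows": [
    [0,0,0,0,0,0,0.75],
    [0,0,0,0,0,0,0.2],
    [0,0,0,0,0,0,0.2],
    [0,0,0,0,0,0,0.2],
    [0,0,0,0,0,0,0.2],
    [0,0,0,0,0,0,0.2],
    [0,0,0,0,0,0,0.2],
    [0,0,0,0,0,0,0.2]
  ]
}}

```text
time: 21.65
tool_pos: [0.5034, 0.269, 0.0619]
tcp_rot: [-0.0, 3.139, 0.002]
wrist_force: [-1.3, -1.1, 6.9]
width: 0.395
grip_force: 40.0
```

Request:
{"op": "drive_tool", "data": {
  "rows": [
    [0,0,0,0,0,-0.01,0.2],
    [0,0,0,0,0,-0.03,0.2],
    [0,0,0,0,0,-0.035,0.2],
    [0,0,0,0,0,-0.035,0.2],
    [0,0,0,0,0,-0.03,0.2],
    [0,0,0,0,0,0,0.2]
  ]
}}

```text
time: 22.15
tool_pos: [0.5062, 0.2705, 0.2087]
tcp_rot: [-0.0, 3.13, 0.009]
wrist_force: [1.2, 0.9, 0.0]
width: 0.394
grip_force: 40.3
```

Request:
{"op": "drive_tool", "data": {
  "rows": [
    [0,0,0,0.004,-0.018,0,0.2],
    [0,0,0,0.004,-0.036,0,0.2],
    [0,0,0,0.004,-0.036,0,0.2],
    [0,0,0,0.004,-0.036,0,0.2],
    [0,0,0,0.004,-0.036,0,0.2],
    [0,0,0,0.004,-0.036,0,0.2],
    [0,0,0,0.004,-0.036,0,0.2],
    [0,0,0,0.004,-0.036,0,0.2]
  ]
}}

```text
time: 22.82
tool_pos: [0.469, -0.0029, 0.1996]
tcp_rot: [0.001, -3.14, -0.0]
wrist_force: [0.4, -0.4, -1.8]
width: 0.396
grip_force: 40.4
```

Request:
{"op": "drive_tool", "data": {
  "rows": [
    [0,0,0,0.004,-0.036,0,0.2],
    [0,0,0,0.004,-0.036,0,0.2],
    [0,0,0,0.004,-0.036,0,0.2],
    [0,0,0,0.004,-0.036,0,0.2],
    [0,0,0,0.003,-0.036,0,0.2],
    [0,0,0,0.003,-0.036,0,0.2],
    [0,0,0,0.003,-0.036,0,0.2],
    [0,0,0,0,-0.03,0,0.2]
  ]
}}

```text
time: 23.48
tool_pos: [0.4438, -0.2854, 0.1996]
tcp_rot: [-0.002, -3.14, -0.0]
wrist_force: [0.5, 1.0, -1.7]
width: 0.394
grip_force: 40.5
```

Request:
{"op": "drive_tool", "data": {
  "rows": [
    [0,0,0,0,0,0,0.2],
    [0,0,0,0,0,0.01,0.2],
    [0,0,0,0,0,0.03,0.2],
    [0,0,0,0,0,0.03,0.2],
    [0,0,0,0,0,0.03,0.2],
    [0,0,0,0,0,0.02,0.2],
    [0,0,0,0,0,0.01,0.2],
    [0,0,0,0,0,0,0.2]
  ]
}}

```text
time: 24.15
tool_pos: [0.4426, -0.2803, 0.0665]
tcp_rot: [0.002, -3.136, -0.007]
wrist_force: [-0.6, 0.8, -1.8]
width: 0.393
grip_force: 40.7
```

Request:
{"op": "drive_tool", "data": {
  "rows": [
    [0,0,0,0,0,0.006,0.2],
    [0,0,0,0,0,0.004,0.2],
    [0,0,0,0,0,0.002,0.2],
    [0,0,0,0,0,0,0.2],
    [0,0,0,0,0,0,0.2]
  ]
}}

```text
time: 24.57
tool_pos: [0.4459, -0.2839, 0.0591]
tcp_rot: [0.0, 3.14, -0.001]
wrist_force: [0.4, 0.0, -1.5]
width: 0.392
grip_force: 40.7
```

Request:
{"op": "drive_tool", "data": {
  "rows": [
    [0,0,0,0,0,0.002,0.2],
    [0,0,0,0,0,0.001,0.2],
    [0,0,0,0,0,0,0.2],
    [0,0,0,0,0,0,0.2]
  ]
}}

```text
time: 24.9
tool_pos: [0.4453, -0.2835, 0.0553]
tcp_rot: [-0.0, -3.142, -0.0]
wrist_force: [0.1, 0.8, -1.0]
width: 0.394
grip_force: 40.7
```

Request:
{"op": "drive_tool", "data": {
  "rows": [
    [0,0,0,0,0,0.001,0.2],
    [0,0,0,0,0,0,0.2],
    [0,0,0,0,0,0,0.2]
  ]
}}

```text
time: 25.15
tool_pos: [0.4452, -0.2835, 0.0542]
tcp_rot: [-0.0, -3.141, -0.0]
wrist_force: [0.2, -0.2, -1.8]
width: 0.393
grip_force: 40.7
```

Request:
{"op": "drive_tool", "data": {
  "rows": [
    [0,0,0,0,0,0.001,0.2],
    [0,0,0,0,0,0,0.2],
    [0,0,0,0,0,0,0.2]
  ]
}}

```text
time: 25.4
tool_pos: [0.4453, -0.2836, 0.054]
tcp_rot: [0.0, -3.142, 0.0]
wrist_force: [-2.6, 2.8, 6.9]
width: 0.393
grip_force: 41.4
```

Request:
{"op": "drive_tool", "data": {
  "rows": [
    [0,0,0,0,0,0.0005,0.2],
    [0,0,0,0,0,0,0.2],
    [0,0,0,0,0,0,0.2]
  ]
}}

```text
time: 25.65
tool_pos: [0.4454, -0.2836, 0.054]
tcp_rot: [0.0, -3.142, 0.0]
wrist_force: [-4.5, 1.9, 8.0]
width: 0.391
grip_force: 42.1
```

Request:
{"op": "drive_tool", "data": {
  "rows": [
    [0,0,0,0,0,-0.0015,0.7],
    [0,0,0,0,0,0,0.7],
    [0,0,0,0,0,0,0.7],
    [0,0,0,0,0,0,0.7],
    [0,0,0,0,0,-0.03,0.7],
    [0,0,0,0,0,-0.035,0.7],
    [0,0,0,0,0,-0.035,0.7],
    [0,0,0,0,0,-0.03,0.7]
  ]
}}

```text
time: 26.32
tool_pos: [0.4455, -0.2836, 0.1861]
tcp_rot: [0.0, 3.141, -0.001]
wrist_force: [1.3, -0.3, 0.5]
width: 0.701
grip_force: 0.0
```

Request:
{"op": "drive_tool", "data": {
  "rows": [
    [0,0,0,-0.004,0.036,-0.01,0.75],
    [0,0,0,-0.004,0.036,-0.01,0.75],
    [0,0,0,-0.004,0.036,0,0.75],
    [0,0,0,-0.004,0.036,0,0.75],
    [0,0,0,-0.004,0.036,0,0.75],
    [0,0,0,-0.004,0.036,0,0.75],
    [0,0,0,-0.004,0.036,0,0.75],
    [0,0,0,-0.004,0.036,0,0.75]
  ]
}}

```text
time: 26.98
tool_pos: [0.4771, 0.0062, 0.2042]
tcp_rot: [0.0, 3.141, -0.0]
wrist_force: [0.4, -0.4, -0.1]
width: 0.749
grip_force: 0.0
```

Request:
{"op": "drive_tool", "data": {
  "rows": [
    [0,0,0,-0.004,0.036,0,0.75],
    [0,0,0,-0.004,0.036,0,0.75],
    [0,0,0,-0.004,0.036,0,0.75],
    [0,0,0,-0.004,0.036,0,0.75],
    [0,0,0,-0.004,0.036,0,0.75],
    [0,0,0,-0.003,0.036,0,0.75],
    [0,0,0,0,0.036,0,0.75],
    [0,0,0,0,0.009,0,0.75]
  ]
}}

```text
time: 27.65
tool_pos: [0.5001, 0.2702, 0.2041]
tcp_rot: [-0.005, 3.141, 0.004]
wrist_force: [0.1, -0.2, 0.1]
width: 0.749
grip_force: 0.0
```

Request:
{"op": "drive_tool", "data": {
  "rows": [
    [0,0,0,0,0,0,0.75],
    [0,0,0,0,0,0,0.75],
    [0,0,0,0,0,0,0.75],
    [0,0,0,0,0,0,0.75]
  ]
}}

```text
time: 27.98
tool_pos: [0.5003, 0.2639, 0.2041]
tcp_rot: [-0.002, -3.141, 0.001]
wrist_force: [0.7, -0.6, 0.1]
width: 0.748
grip_force: 0.0
```

```bash
python3 - <<'E'
from h import *
np.set_printoptions(precision=4,suppress=True)
print(pose()[:3,3])
w=shot("wrist"); cv2.imwrite("pics/w4.png",w["color"][:,:,::-1])
np.save("w4.npy",w["color"]);np.save("w4T.npy",w["T"])
x0=dict(honey=(.502,.268,0),green=(.555,.211,0),violet=(.56,.318,0))
for n,x in x0.items():
    a=best(w,n+"_pad")
    if a: print(n,a["score"],a["bbox"],fit([(w,a["mask"].astype(np.float32))],boxpts(.064,.040,0,.003),x,z=.01))
for n in ("gauge_plate","cutter"):
    print(n,[(a["score"],a["bbox"]) for a in masks_of(w,n)])
s=shot("scene"); P=boxpts(.058,.034,0,.09)
for n,x in (("violet",.605),("green",.525),("honey",.445)):
    a=best(s,n+"_bar"); print(a["score"],a["bbox"], fit([(s,a["mask"].astype(np.float32))],P,(x,-.293,0),True,z=.005))
E
```

```text
[0.5003 0.2639 0.2041]
honey 0.86 [303.4, 168.6, 347.4, 244.4] (array([ 0.5022,  0.2673, -0.04  ]), np.float64(0.026282548904418945))
green 0.82 [232.9, 231.4, 282.0, 300.2] (array([ 0.5565,  0.2111, -0.0198]), np.float64(0.062006592750549316))
violet 0.62 [361.8, 236.1, 410.9, 307.7] (array([ 0.5605,  0.3189, -0.0359]), np.float64(0.040871262550354004))
gauge_plate [(0.98, [295.2, 250.5, 357.0, 363.9])]
cutter [(0.63, [1.0, 113.9, 121.8, 438.4])]
0.69 [193.8, 165.3, 226.3, 210.5] (array([ 0.6028, -0.2955,  0.0101,  0.0096]), np.float64(0.06525999307632446))
0.8 [219.6, 146.9, 251.8, 190.1] (array([ 0.5204, -0.2907,  0.0313,  0.0023]), np.float64(0.043194591999053955))
0.83 [242.1, 119.4, 273.5, 170.4] (array([ 0.4381, -0.2861,  0.0612, -0.0008]), np.float64(0.07615816593170166))
```

View pics/w4.png

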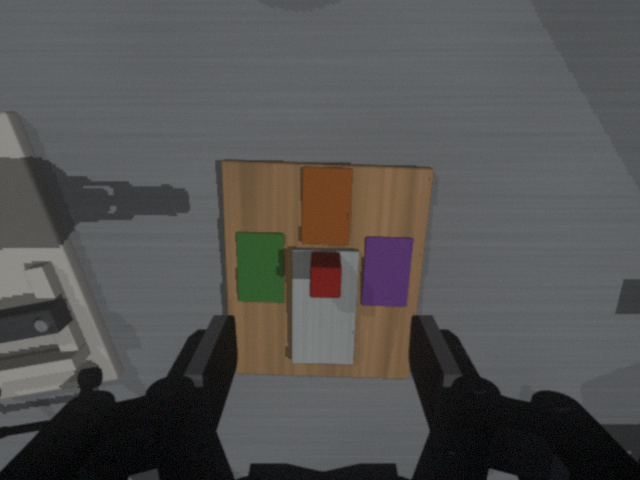

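The clean view shows honey pad (327,206), green pad (261,267), violet pad (387,271), plate (325,306) and red block (326,275). I refine it with colour segmentation.

```bash
cat >> h.py <<'E'
HUE=dict(honey=(5,13,120,70),green=(45,75,80,40),violet=(125,155,80,40),red=(0,0,0,0))
def seg(p,n,box):
    h=cv2.cvtColor(cv2.GaussianBlur(p["color"],(3,3),0),cv2.COLOR_RGB2HSV).astype(int); H,S,V=h[...,0],h[...,1],h[...,2]
    if n=="red": m=((H<4)|(H>172))&(S>140)&(V>50)
    else:
        a,b,s,v=HUE[n]; m=(H>=a)&(H<=b)&(S>s)&(V>v)
    k=np.zeros_like(m); l,t,r,bb=box; k[t:bb,l:r]=m[t:bb,l:r]
    c,lab,st,_=cv2.connectedComponentsWithStats(k.astype(np.uint8)); 
    if c<2: return k.astype(np.float32)
    return (lab==1+st[1:,4].argmax()).astype(np.float32)
E
python3 - <<'E'
from h import *
np.set_printoptions(precision=4,suppress=True)
w=shot("wrist"); T=pose()
h=cv2.cvtColor(w["color"],cv2.COLOR_RGB2HSV)
for u,v in((327,206),(261,267),(387,271),(326,285),(326,260),(250,180),(325,330)): print((u,v),h[v,u],end=" ")
print()
x0=dict(honey=(.502,.2673,-.037),green=(.5565,.211,-.037),violet=(.5605,.319,-.037)); bx=dict(honey=(285,155,365,255),green=(225,222,295,312),violet=(350,228,422,315))
for n,x in x0.items():
    m=seg(w,n,bx[n]); print(n,m.sum(),fit([(w,m)],boxpts(.064,.040,0,.003),x,z=.01))
a=best(w,"gauge_plate"); m=a["mask"].astype(np.float32)
blk=boxpts(.026,.024,.008,.044,-.042,0)
m=seg(w,"red",(295,240,360,310)); print("block",m.sum(),fit([(w,m)],blk,(.6,.266,-.037),z=.01), fit([(w,m)],blk,(.6,.266,-.037),True,z=.01))
# board edges: brown board silhouette
S=h[...,1].astype(int);H=h[...,0]
b=((S>50)).astype(np.uint8); b[:150]=0;b[385:]=0;b[:,:210]=0;b[:,445:]=0
# plate with known 4 corners estimate
g=((S<45)&(h[...,2]>70)).astype(np.uint8); g[:246]=0; g[372:]=0; g[:,:288]=0; g[:,364:]=0
c,l,st,_=cv2.connectedComponentsWithStats(g); g=(l==1+st[1:,4].argmax()).astype(np.uint8)
box=cv2.minAreaRect(np.argwhere(g)[:,::-1].astype(np.float32)); print(box); 
hull=(g|seg(w,"red",(295,240,360,310)).astype(np.uint8)|a["mask"])
plate=np.vstack([boxpts(.11,.056,0,.008),blk]); 
print("plate",fit([(w,hull.astype(np.float32))],plate,(.6,.266,-.037),z=.01),fit([(w,a["mask"].astype(np.float32))],plate,(.6,.266,-.037),z=.01))
print(ray(w,[[222,160],[433,168],[300,161.5],[400,167]],.01))
E
```

```text
(327, 206) [ 12 186 114] (261, 267) [ 58 120  85] (387, 271) [139 126 101] (326, 285) [  3 189 105] (326, 260) [  4 146  56] (250, 180) [ 16 107 105] (325, 330) [ 75  12 127] 
honey 3779.0 (array([ 0.5027,  0.2676, -0.0265]), np.float64(0.029778897762298584))
green 3096.0 (array([ 0.5557,  0.2112, -0.0359]), np.float64(0.08264970779418945))
violet 3082.0 (array([ 0.5609,  0.319 , -0.019 ]), np.float64(0.07586491107940674))
block 919.0 (array([ 0.6014,  0.2657, -0.0256]), np.float64(0.3931490182876587)) (array([ 0.6406,  0.2536, -0.3198, -0.0902]), np.float64(0.18178480863571167))
((322.09912109375, 306.24713134765625), (66.30894470214844, 113.67787170410156), 1.0809242725372314)
plate (array([ 0.5933,  0.2654, -0.0243]), np.float64(0.02175617218017578)) (array([ 0.5932,  0.2654, -0.0243]), np.float64(0.032979607582092285))
[[0.4655 0.1872 0.01  ]
 [0.4718 0.3539 0.01  ]
 [0.4667 0.2486 0.01  ]
 [0.471  0.3277 0.01  ]]
```

```bash
python3 - <<'E'
from h import *
np.set_printoptions(precision=4,suppress=True)
w=shot("wrist")
g=cv2.cvtColor(w["color"],cv2.COLOR_RGB2GRAY); h=cv2.cvtColor(w["color"],cv2.COLOR_RGB2HSV)
print(g[248:304:2,326], h[248:304:4,326,0]); print(g[285,300:350:2])
print(ray(w,[[310,271],[341,271],[341,298],[310,298]],.054), ray(w,[[310,253.5],[341,253.5]],.018))
# full-res crop for a look
c=w["color"][140:390,200:460,::-1]; cv2.imwrite("pics/c4.png",cv2.resize(c,None,fx=3,fy=2.4,interpolation=cv2.INTER_CUBIC)[:600,:780])
E
```

```text
[ 63  62  40  32  31  31  32  30  30  36  43  48  53  53  53  52  58  54
  52  53  54  55  57  54  58 108 124 123] [15  6  5  8  1  3  0  2  0  1  1  2  1 60]
[123 123 123 113  57  53  51  52  51  53  55  53  53  55  54  56  56  51
  56  72 104 110 111 111 106]
[[0.5416 0.2572 0.054 ]
 [0.5416 0.2804 0.054 ]
 [0.564  0.2807 0.054 ]
 [0.564  0.257  0.054 ]] [[0.5412 0.2562 0.018 ]
 [0.5412 0.2818 0.018 ]]
```

View pics/c4.png

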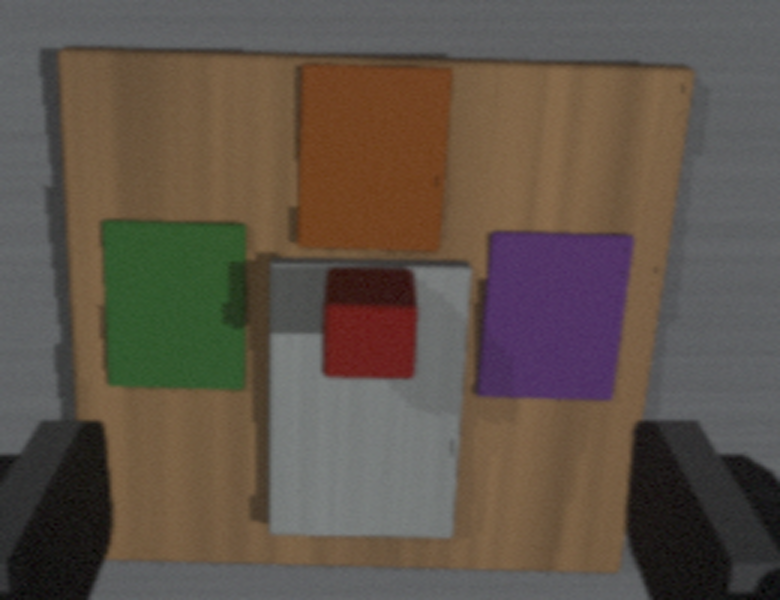

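Block centre is (0.5515, 0.267), plate yaw about −0.03. Before picking it up I survey the cutter.

Request:
{"op": "drive_tool", "data": {
  "rows": [
    [0,0,0,0,-0.034,-0.005,0.75],
    [0,0,0,0,-0.034,-0.005,0.75],
    [0,0,0,0,-0.034,-0.005,0.75],
    [0,0,0,0,-0.034,-0.005,0.75],
    [0,0,0,0,-0.034,-0.005,0.75],
    [0,0,0,0,-0.034,-0.005,0.75],
    [0,0,0,0,-0.034,0,0.75],
    [0,0,0,0,-0.034,0,0.75]
  ]
}}

```text
time: 29.3
tool_pos: [0.5004, -0.008, 0.2351]
tcp_rot: [-0.001, 3.14, -0.0]
wrist_force: [0.1, 0.2, -0.3]
width: 0.748
grip_force: 0.0
```

Request:
{"op": "drive_tool", "data": {
  "rows": [
    [0,0,0,0,0,0,0.75],
    [0,0,0,0,0,0,0.75],
    [0,0,0,0,0,0,0.75],
    [0,0,0,0,0,0,0.75]
  ]
}}

```text
time: 29.63
tool_pos: [0.5003, -0.0055, 0.2342]
tcp_rot: [0.002, -3.141, -0.001]
wrist_force: [-1.0, -0.0, -0.4]
width: 0.751
grip_force: 0.0
```

```bash
python3 - <<'E'
from h import *
np.set_printoptions(precision=4,suppress=True)
print(pose())
w=shot("wrist"); cv2.imwrite("pics/w5.png",w["color"][:,:,::-1])
np.save("w5.npy",w["color"]);np.save("w5T.npy",w["T"])
print([(a["score"],a["bbox"]) for a in masks_of(w,"cutter")])
for P,z in ((boxpts(.245,.13,.016,.016,.0075,0),"bed"),(boxpts(.022,.1,.03,.052,.045,0),"beam"),(boxpts(.08,.072,.016,.016,.045,0),"slot")):
    print(z,proj(w,place(P,.5555,-.013,.19,0)).round(0).tolist())
E
```

```text
[[-1.     -0.001  -0.0002  0.5003]
 [-0.001   1.      0.0005 -0.0055]
 [ 0.0002  0.0005 -1.      0.2342]
 [ 0.      0.      0.      1.    ]]
[(0.84, [210.7, 108.9, 398.7, 423.8])]
bed [[210.0, 143.0], [210.0, 143.0], [364.0, 112.0], [364.0, 112.0], [275.0, 384.0], [275.0, 384.0], [402.0, 364.0], [402.0, 364.0]]
beam [[266.0, 305.0], [263.0, 317.0], [375.0, 287.0], [378.0, 298.0], [272.0, 326.0], [269.0, 339.0], [378.0, 308.0], [381.0, 320.0]]
slot [[276.0, 268.0], [276.0, 268.0], [353.0, 254.0], [353.0, 254.0], [294.0, 342.0], [294.0, 342.0], [366.0, 330.0], [366.0, 330.0]]
```

View pics/w5.png

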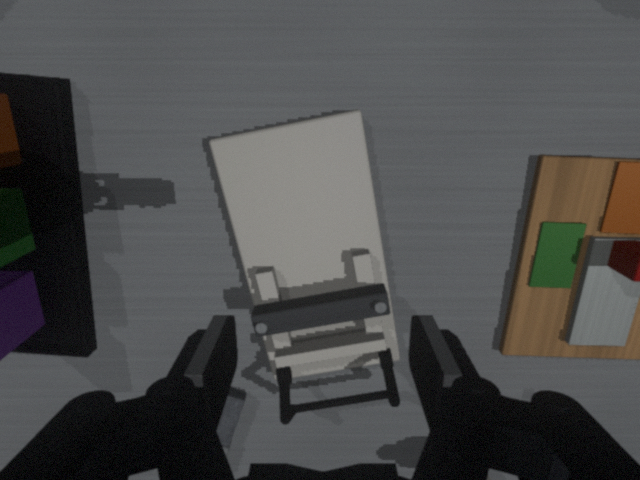

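The cutter's bed runs from (210,139) and (360,111) to (397,357), the guides start at ~(265,268) and (363,252), and the beam at ~(320,307). I fit lines to the bed edges.

```bash
cat > cut.py <<'E'
from h import *
def bed(w):
    g=cv2.GaussianBlur(cv2.cvtColor(w["color"],cv2.COLOR_RGB2GRAY),(3,3),0).astype(float)
    def edge(prof): # strongest rise index subpixel
        d=np.diff(prof); i=d.argmax(); a=d[max(i-2,0):i+3]; return (np.arange(max(i-2,0),max(i-2,0)+len(a))*a).sum()/a.sum()+.5
    L=np.array([[190+edge(g[r,190:300]),r] for r in range(160,262,3)])
    Rr=np.array([[420-edge(g[r,330:421][::-1]),r] for r in range(130,235,3)])
    F=np.array([[c,90+edge(g[90:170,c])] for c in range(222,352,4)])
    def line(px):
        q=ray(w,px,.016)[:,:2]; 
        vx,vy,x,y=cv2.fitLine(q.astype(np.float32),cv2.DIST_HUBER,0,.001,.0001).ravel(); n=np.array([-vy,vx]); r=(q-[x,y])@n
        return np.array([x,y]),np.array([vx,vy]),np.abs(r).mean()
    return line(L),line(Rr),line(F)
E
python3 - <<'E'
from cut import *
np.set_printoptions(precision=4,suppress=True)
w=shot("wrist")
(pl,dl,el),(pr,dr,er),(pf,df,ef)=bed(w)
ya=[np.arctan2(*(d*np.sign(d[0]))[::-1]) for d in(dl,dr)]; yf=np.arctan2(-df[0]*np.sign(df[1]),abs(df[1])); print("yaw L,R,F",ya,yf,"res",el,er,ef)
yaw=np.mean(ya+[yf]); ex=np.array([np.cos(yaw),np.sin(yaw)]); ey=np.array([-ex[1],ex[0]])
print("width",(pr-pl)@ey); o=ey*((pr@ey+pl@ey)/2)+ex*(pf@ex+.115); print("origin",o,"yaw",yaw)
im=w["color"][:,:,::-1].copy()
for P in (boxpts(.245,.13,.016,.016,.0075,0)[[0,2,6,4]], *[boxpts(.08,.0,z,z,.045,s*.036)[[0,4]] for s in(-1,1) for z in(.016,.03)], boxpts(.022,.1,.052,.052,.045,0)[[0,2,6,4]],boxpts(0,.072,.016,.016,.085,0)[[0,2]]):
    cv2.polylines(im,[np.round(proj(w,place(P,o[0],o[1],yaw,0))*16).astype(np.int32)],True,(0,0,255),1,cv2.LINE_AA,4)
cv2.imwrite("pics/c5.png",cv2.resize(im[95:395,195:415],None,fx=2.6,fy=2,interpolation=cv2.INTER_CUBIC))
E
```

```text
yaw L,R,F [np.float32(0.19359934), np.float32(0.19332153)] 0.194092 res 6.966482437814487e-05 8.240224799609247e-05 0.00013820771089544708
width 0.12757702
origin [ 0.5533 -0.0145] yaw 0.19367094
```

View pics/c5.png

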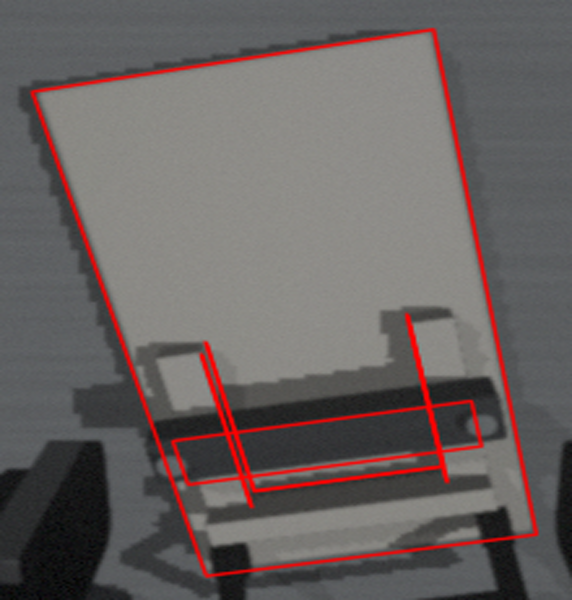

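The cutter is at (0.5533, −0.0145) with yaw 0.194; the overlay matches the guides and bed within about 1 px. Now fetch the plate.

Request:
{"op": "drive_tool", "data": {
  "rows": [
    [0,0,0,-0.0064,0.034,0,0.75],
    [0,0,0,-0.0064,0.034,0,0.75],
    [0,0,0,-0.0064,0.034,0,0.75],
    [0,0,0,-0.0064,0.034,0,0.75],
    [0,0,0,-0.0064,0.034,0,0.75],
    [0,0,0,-0.0064,0.034,0,0.75],
    [0,0,0,-0.0064,0.034,0,0.75],
    [0,0,0,-0.0064,0.034,0,0.75]
  ]
}}

```text
time: 30.45
tool_pos: [0.551, 0.2684, 0.2342]
tcp_rot: [0.003, -3.142, 0.0]
wrist_force: [0.2, -0.4, 0.5]
width: 0.747
grip_force: 0.0
```

Request:
{"op": "drive_tool", "data": {
  "rows": [
    [0,0,2,0,0,0.02,0.75],
    [0,0,0,0,0,0.03,0.75],
    [0,0,0,0,0,0.03,0.75],
    [0,0,0,0,0,0.03,0.75],
    [0,0,0,0,0,0.02,0.75],
    [0,0,0,0,0,0,0.75],
    [0,0,0,0,0,0,0.75],
    [0,0,0,0,0,0,0.75]
  ]
}}

```text
time: 31.12
tool_pos: [0.5523, 0.2665, 0.1057]
tcp_rot: [0.053, 3.139, 0.001]
wrist_force: [0.3, 1.2, 0.3]
width: 0.751
grip_force: 0.0
```

```bash
python3 - <<'E'
from h import *
np.set_printoptions(precision=4,suppress=True)
print(pose())
w=shot("wrist"); cv2.imwrite("pics/w6.png",w["color"][:,:,::-1])
print([(a["score"],a["bbox"]) for a in masks_of(w,"gauge_plate")[:1]])
blk=boxpts(.026,.024,.008,.044,-.042,0)
print(proj(w,place(blk,.5933,.2654,-.03,.01)).round(0).tolist())
E
```

```text
[[-0.9994  0.034   0.0018  0.5523]
 [ 0.034   0.9994  0.0008  0.2665]
 [-0.0018  0.0009 -1.      0.1057]
 [ 0.      0.      0.      1.    ]]
[(0.95, [274.9, 224.6, 369.2, 385.9])]
[[299.0, 224.0], [296.0, 246.0], [342.0, 224.0], [345.0, 245.0], [300.0, 267.0], [297.0, 294.0], [341.0, 266.0], [344.0, 294.0]]
```

View pics/w6.png

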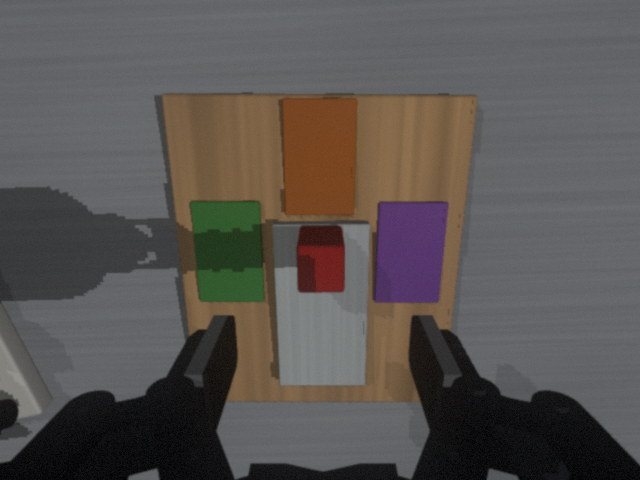

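The image matches the prediction (block cols 297–345, rows 246–291). Lower and grip the block.

Request:
{"op": "drive_tool", "data": {
  "rows": [
    [0,0,0,0,0,0.025,0.75],
    [0,0,0,0,0,0.025,0.75],
    [0,0,0,0,0,0.018,0.75],
    [0,0,0,0,0,0.01,0.75],
    [0,0,0,0,0,0,0.75],
    [0,0,0,0,0,0,0.75],
    [0,0,0,0,0,0,0.75],
    [0,0,0,0,0,0,0.75]
  ]
}}

```text
time: 31.88
tool_pos: [0.5531, 0.2662, 0.0283]
tcp_rot: [0.055, 3.138, 0.002]
wrist_force: [0.4, -0.6, 0.1]
width: 0.749
grip_force: 0.0
```

Request:
{"op": "drive_tool", "data": {
  "rows": [
    [0,0,0,0,0,0,0.1],
    [0,0,0,0,0,0,0.1],
    [0,0,0,0,0,0,0.1],
    [0,0,0,0,0,0,0.1],
    [0,0,0,0,0,0,0.1],
    [0,0,0,0,0,0,0.1],
    [0,0,0,0,0,0,0.1]
  ],
  "force": 70
}}

```text
time: 32.47
tool_pos: [0.5521, 0.2657, 0.0271]
tcp_rot: [0.055, 3.14, 0.001]
wrist_force: [-0.2, 0.4, 5.3]
width: 0.271
grip_force: 69.6
```

```bash
python3 - <<'E'
from h import *
np.set_printoptions(precision=4,suppress=True)
T=np.array([[-.9994,.034,.0018,.5523],[.034,.9994,.0008,.2665],[-.0018,.0009,-1,.1057],[0,0,0,1]])
w=shot("wrist"); q=dict(w); q["color"]=cv2.imread("pics/w6.png")[:,:,::-1].copy(); q["T"]=T@w["mount"]
bx=dict(honey=(270,85,370,222),green=(180,190,272,312),violet=(366,190,456,312)); x0=dict(honey=(.5025,.2675,-.035),green=(.556,.211,-.035),violet=(.561,.319,-.035))
for n,x in x0.items():
    m=seg(q,n,bx[n]); print(n,fit([(q,m)],boxpts(.064,.040,0,.003),x,z=.01),fit([(q,m)],boxpts(.064,.040,0,.003),x,True,z=.01))
E
```

```text
honey (array([ 0.5027,  0.2675, -0.0334]), np.float64(0.021998465061187744)) (array([ 0.5027,  0.2675, -0.0327,  0.0076]), np.float64(0.012775719165802002))
green (array([ 0.5572,  0.2119, -0.0461]), np.float64(0.07042139768600464)) (array([ 0.5597,  0.2092, -0.035 ,  0.0007]), np.float64(0.009581327438354492))
violet (array([ 0.561 ,  0.3189, -0.0423]), np.float64(0.06718504428863525)) (array([ 0.5638,  0.3208, -0.0336,  0.0013]), np.float64(0.010325312614440918))
```

The block is gripped at 23 mm. Lift the plate, carry it to the slot entry, and turn to the cutter's yaw.

Request:
{"op": "drive_tool", "data": {
  "rows": [
    [0,0,0,0,0,-0.005,0.1],
    [0,0,0,0,0,-0.015,0.1],
    [0,0,0,0,0,-0.025,0.1],
    [0,0,0,0,0,-0.025,0.1],
    [0,0,0,0,0,-0.02,0.1],
    [0,0,0,0,0,-0.01,0.1],
    [0,0,0,0,0,0,0.1]
  ]
}}

```text
time: 33.1
tool_pos: [0.553, 0.2661, 0.1288]
tcp_rot: [0.055, 3.137, 0.003]
wrist_force: [-0.6, -0.9, -2.0]
width: 0.267
grip_force: 68.8
```

Request:
{"op": "drive_tool", "data": {
  "rows": [
    [0,0,0,0.005,-0.017,0,0.1],
    [0,0,0,0.0098,-0.0337,0,0.1],
    [0,0,0,0.0098,-0.0337,0,0.1],
    [0,0,0,0.0098,-0.0337,0,0.1],
    [0,0,0,0.0098,-0.0337,0,0.1],
    [0,0,0,0.0098,-0.0337,0,0.1],
    [0,0,0,0.0098,-0.0337,0,0.1],
    [0,0,0,0.0098,-0.0337,0,0.1]
  ]
}}

```text
time: 33.77
tool_pos: [0.4666, 0.014, 0.1241]
tcp_rot: [-0.054, -3.137, 0.0]
wrist_force: [1.0, -0.7, -1.5]
width: 0.266
grip_force: 69.0
```

Request:
{"op": "drive_tool", "data": {
  "rows": [
    [0,0,0,0.0098,-0.0337,0,0.1],
    [0,0,0,0.005,-0.017,0,0.1],
    [0,0,-3,0,0,0,0.1],
    [0,0,-4,0,0,0,0.1],
    [0,0,-4,0,0,0,0.1],
    [0,0,-2,0,0,0,0.1],
    [0,0,0,0,0,0,0.1],
    [0,0,0,0,0,0,0.1]
  ]
}}

```text
time: 34.43
tool_pos: [0.4512, -0.0347, 0.1246]
tcp_rot: [0.299, -3.124, -0.001]
wrist_force: [0.3, -0.8, -1.8]
width: 0.268
grip_force: 69.1
```

```bash
python3 - <<'E'
from h import *
np.set_printoptions(precision=4,suppress=True)
T=pose(); print(T)
o=np.array([.5533,-.0145]);yaw=.194; c=R.from_euler("z",-yaw).apply([*(T[:2,3]-o),0]); print("TCP in cutter",c,"tool yaw err",np.arctan2(-T[0,1],T[1,1])-yaw)
w=shot("wrist"); cv2.imwrite("pics/w7.png",w["color"][:,:,::-1])
E
```

```text
[[-0.9818 -0.1896 -0.003   0.4512]
 [-0.1896  0.9819  0.0004 -0.0347]
 [ 0.0029  0.001  -1.      0.1246]
 [ 0.      0.      0.      1.    ]]
TCP in cutter [-0.1041 -0.0002  0.    ] tool yaw err -0.003197994003496185
```

View pics/w7.png

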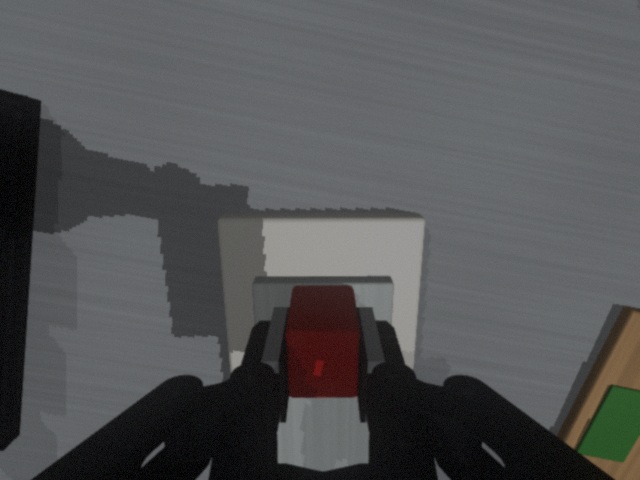

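The plate (cols 253–393) is centred over the bed (219–424) and aligned. Lower onto the bed.

Request:
{"op": "drive_tool", "data": {
  "rows": [
    [0,0,0,0,0,0.015,0.1],
    [0,0,0,0,0,0.025,0.1],
    [0,0,0,0,0,0.025,0.1],
    [0,0,0,0,0,0.015,0.1],
    [0,0,0,0,0,0.007,0.1],
    [0,0,0,0,0,0,0.1],
    [0,0,0,0,0,0,0.1]
  ]
}}

```text
time: 35.07
tool_pos: [0.4525, -0.0348, 0.0392]
tcp_rot: [0.301, -3.127, -0.0]
wrist_force: [0.5, -0.4, -1.8]
width: 0.268
grip_force: 69.2
```

Request:
{"op": "drive_tool", "data": {
  "rows": [
    [0,0,0,0,0,0.001,0.1],
    [0,0,0,0,0,0.001,0.1],
    [0,0,0,0,0,0,0.1],
    [0,0,0,0,0,0,0.1]
  ]
}}

```text
time: 35.4
tool_pos: [0.4533, -0.0349, 0.0381]
tcp_rot: [-0.301, 3.126, -0.001]
wrist_force: [-0.0, 0.3, -2.2]
width: 0.269
grip_force: 69.2
```

Request:
{"op": "drive_tool", "data": {
  "rows": [
    [0,0,0,0,0,0.001,0.1],
    [0,0,0,0,0,0,0.1],
    [0,0,0,0,0,0,0.1]
  ]
}}

```text
time: 35.65
tool_pos: [0.4525, -0.0348, 0.0364]
tcp_rot: [-0.301, 3.127, -0.0]
wrist_force: [-0.4, 0.2, -1.6]
width: 0.268
grip_force: 69.2
```

Request:
{"op": "drive_tool", "data": {
  "rows": [
    [0,0,0,0,0,0.001,0.1],
    [0,0,0,0,0,0,0.1],
    [0,0,0,0,0,0,0.1]
  ]
}}

```text
time: 35.9
tool_pos: [0.4524, -0.0348, 0.0352]
tcp_rot: [0.301, -3.127, -0.0]
wrist_force: [-1.2, -1.3, -2.4]
width: 0.273
grip_force: 69.2
```

Request:
{"op": "drive_tool", "data": {
  "rows": [
    [0,0,0,0,0,0.001,0.1],
    [0,0,0,0,0,0,0.1],
    [0,0,0,0,0,0,0.1]
  ]
}}

```text
time: 36.15
tool_pos: [0.4524, -0.0348, 0.0342]
tcp_rot: [0.301, -3.127, -0.0]
wrist_force: [-0.0, -0.1, -3.6]
width: 0.264
grip_force: 69.2
```

Request:
{"op": "drive_tool", "data": {
  "rows": [
    [0,0,0,0,0,0.001,0.1],
    [0,0,0,0,0,0,0.1],
    [0,0,0,0,0,0,0.1]
  ]
}}

```text
time: 36.4
tool_pos: [0.4525, -0.0348, 0.0332]
tcp_rot: [0.301, -3.127, -0.0]
wrist_force: [-0.7, 0.2, -1.3]
width: 0.271
grip_force: 69.2
```

On the bed within about 0.2 mm. Slide in.

Request:
{"op": "drive_tool", "data": {
  "rows": [
    [0,0,0,-0.005,0.0002,0,0.1],
    [0,0,0,-0.01,0.0002,0,0.1],
    [0,0,0,-0.01,0,0,0.1],
    [0,0,0,-0.01,0,0,0.1],
    [0,0,0,-0.005,0,0,0.1],
    [0,0,0,0,0,0,0.1]
  ]
}}

```text
time: 36.9
tool_pos: [0.494, -0.0266, 0.0336]
tcp_rot: [-0.302, 3.125, -0.0]
wrist_force: [0.6, -0.1, -1.6]
width: 0.265
grip_force: 69.2
```

Request:
{"op": "drive_tool", "data": {
  "rows": [
    [0,0,0,-0.005,0,0,0.1],
    [0,0,0,-0.01,0,0,0.1],
    [0,0,0,-0.01,0,0,0.1],
    [0,0,0,-0.01,0,0,0.1],
    [0,0,0,-0.005,0,0,0.1],
    [0,0,0,0,0,0,0.1],
    [0,0,0,0,0,0,0.1]
  ]
}}

```text
time: 37.48
tool_pos: [0.5313, -0.0191, 0.0331]
tcp_rot: [0.301, -3.127, -0.0]
wrist_force: [1.4, 0.1, -0.8]
width: 0.265
grip_force: 69.6
```

Request:
{"op": "drive_tool", "data": {
  "rows": [
    [0,0,0,-0.003,0,0,0.1],
    [0,0,0,-0.003,0,0,0.1],
    [0,0,0,0,0,0,0.1],
    [0,0,0,0,0,0,0.1]
  ]
}}

```text
time: 37.82
tool_pos: [0.5369, -0.018, 0.0332]
tcp_rot: [-0.301, 3.127, 0.0]
wrist_force: [0.1, -0.3, -1.7]
width: 0.267
grip_force: 69.4
```

Request:
{"op": "drive_tool", "data": {
  "rows": [
    [0,0,0,-0.001,0,0,0.1],
    [0,0,0,-0.001,0,0,0.1],
    [0,0,0,0,0,0,0.1],
    [0,0,0,0,0,0,0.1]
  ]
}}

```text
time: 38.15
tool_pos: [0.5389, -0.0176, 0.0332]
tcp_rot: [-0.301, 3.127, 0.0]
wrist_force: [-0.8, -0.2, -2.2]
width: 0.267
grip_force: 69.3
```

Request:
{"op": "drive_tool", "data": {
  "rows": [
    [0,0,0,-0.001,0,0,0.1],
    [0,0,0,-0.001,0,0,0.1],
    [0,0,0,0,0,0,0.1],
    [0,0,0,0,0,0,0.1]
  ]
}}

```text
time: 38.48
tool_pos: [0.5409, -0.0172, 0.0332]
tcp_rot: [-0.301, 3.127, 0.0]
wrist_force: [-0.5, 0.3, -2.2]
width: 0.264
grip_force: 69.3
```

Request:
{"op": "drive_tool", "data": {
  "rows": [
    [0,0,0,-0.001,0,0,0.1],
    [0,0,0,0,0,0,0.1],
    [0,0,0,0,0,0,0.1]
  ]
}}

```text
time: 38.73
tool_pos: [0.5409, -0.0171, 0.0331]
tcp_rot: [0.301, -3.125, -0.0]
wrist_force: [-3.6, -0.6, 0.2]
width: 0.272
grip_force: 69.7
```

Request:
{"op": "drive_tool", "data": {
  "rows": [
    [0,0,0,-0.001,0,0,0.1],
    [0,0,0,0,0,0,0.1],
    [0,0,0,0,0,0,0.1]
  ]
}}

```text
time: 38.98
tool_pos: [0.5409, -0.0171, 0.0331]
tcp_rot: [0.301, -3.123, -0.0]
wrist_force: [-8.4, -1.7, 4.5]
width: 0.267
grip_force: 70.2
```

The stop is reached at cutter x ≈ −12.7 mm (−12 ± 1 expected), with about 8 N of push. One more small press to square it, then release and check.

Request:
{"op": "drive_tool", "data": {
  "rows": [
    [0,0,0,-0.0005,0,0,0.1],
    [0,0,0,0,0,0,0.1],
    [0,0,0,0,0,0,0.6],
    [0,0,0,0,0,0,0.6],
    [0,0,0,0,0,0,0.6],
    [0,0,0,0,0,0,0.6]
  ]
}}

```text
time: 39.48
tool_pos: [0.5443, -0.0168, 0.0337]
tcp_rot: [-0.301, 3.125, -0.0]
wrist_force: [-0.4, 0.6, 0.4]
width: 0.6
grip_force: 0.0
```

Request:
{"op": "drive_tool", "data": {
  "rows": [
    [0,0,0,0.001,0,0,0.6],
    [0,0,0,0,0,-0.02,0.6],
    [0,0,0,0,0,-0.03,0.6],
    [0,0,0,0,0,-0.035,0.6],
    [0,0,0,0,0,-0.035,0.6],
    [0,0,0,0,0,-0.03,0.6],
    [0,0,0,0,0,-0.02,0.6]
  ]
}}

```text
time: 40.07
tool_pos: [0.5441, -0.0171, 0.2074]
tcp_rot: [-0.301, 3.122, -0.001]
wrist_force: [0.1, -0.5, 0.0]
width: 0.605
grip_force: 0.0
```

Request:
{"op": "drive_tool", "data": {
  "rows": [
    [0,0,0,0,0,0,0.7],
    [0,0,0,0,0,0,0.7],
    [0,0,0,0,0,0,0.7]
  ]
}}

```text
time: 40.32
tool_pos: [0.5416, -0.0169, 0.2023]
tcp_rot: [0.301, -3.126, -0.0]
wrist_force: [-0.3, -0.7, -0.4]
width: 0.701
grip_force: 0.0
```

```bash
python3 - <<'E'
from h import *
np.set_printoptions(precision=4,suppress=True)
T=pose(); print(T[:3,3])
w=shot("wrist"); cv2.imwrite("pics/w8.png",w["color"][:,:,::-1])
for dx,z in((-.055,.008),(-.042-.013,.044),(-.029,.044)): 
    y=.028 if dx==-.055 and z<.01 else .012
    print(proj(w,place(np.array([[dx+.03,y,z],[dx+.03,-y,z]]),.5533,-.0145,.194,.016)).round(1).tolist())
print(proj(w,place(np.array([[.005,.036,.03],[.005,-.036,.03]]),.5533,-.0145,.194,0)).round(1).tolist())
s=shot("scene");P=boxpts(.058,.034,0,.09)
for n,x in (("violet",.603),("green",.5235),("honey",.4445)):
    a=best(s,n+"_bar"); print(a["score"],a["bbox"], fit([(s,a["mask"].astype(np.float32))],P,(x,-.293,0),z=.005))
E
```

```text
[ 0.5416 -0.0169  0.2023]
[[358.1, 191.4], [285.2, 191.5]]
[[339.0, 202.6], [304.1, 202.6]]
[[338.6, 238.4], [304.7, 238.5]]
[[368.0, 231.0], [275.5, 231.1]]
0.68 [194.0, 163.6, 226.5, 210.7] (array([ 0.6009, -0.2975,  0.0755]), np.float64(0.04209023714065552))
0.8 [222.3, 143.7, 253.3, 190.2] (array([ 0.5224, -0.288 ,  0.0775]), np.float64(0.09116792678833008))
0.83 [242.7, 123.3, 274.4, 172.4] (array([ 0.4422, -0.2837,  0.0552]), np.float64(0.08227062225341797))
```

View pics/w8.png

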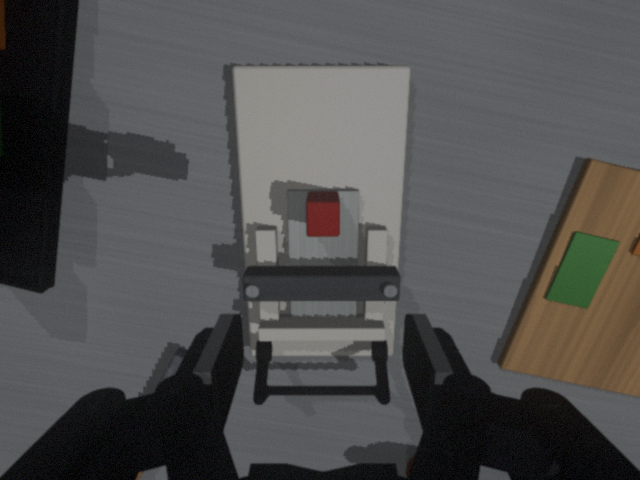

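The plate's rear edge is at row 190, cols 287–359 (predicted 191, 285–358), so it is home and straight. Now bring the bars back, violet first.

Request:
{"op": "drive_tool", "data": {
  "rows": [
    [0,0,5.5,0,0,0,0.7],
    [0,0,5.5,0,0,0,0.7],
    [0,0,0,-0.0079,-0.035,0,0.7],
    [0,0,0,-0.0079,-0.035,0,0.7],
    [0,0,0,-0.0079,-0.035,0,0.7],
    [0,0,0,-0.0079,-0.035,0,0.7],
    [0,0,0,-0.0079,-0.035,0,0.7],
    [0,0,0,-0.0079,-0.035,0,0.7]
  ]
}}

```text
time: 41.23
tool_pos: [0.5895, -0.2285, 0.2022]
tcp_rot: [0.0, -3.14, -0.001]
wrist_force: [0.7, 1.1, 0.5]
width: 0.701
grip_force: 0.0
```

Request:
{"op": "drive_tool", "data": {
  "rows": [
    [0,0,0,-0.0079,-0.035,0,0.7],
    [0,0,0,-0.0079,-0.035,0,0.7],
    [0,0,0,0,0,0,0.7],
    [0,0,0,0,0,0,0.7],
    [0,0,0,0,0,0,0.7],
    [0,0,0,0,0,0,0.7]
  ]
}}

```text
time: 41.73
tool_pos: [0.6051, -0.2957, 0.2026]
tcp_rot: [0.001, -3.14, -0.002]
wrist_force: [0.3, 0.3, -1.3]
width: 0.702
grip_force: 0.0
```

```bash
python3 - <<'E'
from h import *
np.set_printoptions(precision=4,suppress=True)
T=pose(); print(T)
w=shot("wrist"); P=boxpts(.058,.034,0,.09)
for n,x in (("violet",(.603,-.297)),("green",(.5235,-.290))):
    a=best(w,n+"_bar"); print(a["score"],a["bbox"], fit([(w,a["mask"].astype(np.float32))],P,(*x,0),z=.005))
E
```

```text
[[-1.     -0.0008 -0.0012  0.6051]
 [-0.0008  1.      0.0011 -0.2957]
 [ 0.0012  0.0011 -1.      0.2026]
 [ 0.      0.      0.      1.    ]]
0.95 [292.8, 166.4, 349.6, 279.6] (array([ 0.6031, -0.2965, -0.0037]), np.float64(0.03446298837661743))
0.81 [302.3, 43.6, 367.2, 151.5] (array([ 0.5243, -0.2887,  0.0004]), np.float64(0.04656189680099487))
```

Request:
{"op": "drive_tool", "data": {
  "rows": [
    [0,0,0,0.002,-0.001,0.01,0.7],
    [0,0,0,0,0,0.03,0.7],
    [0,0,0,0,0,0.03,0.7],
    [0,0,0,0,0,0.03,0.7],
    [0,0,0,0,0,0.03,0.7],
    [0,0,0,0,0,0.017,0.7],
    [0,0,0,0,0,0,0.7],
    [0,0,0,0,0,0,0.7]
  ]
}}

```text
time: 42.55
tool_pos: [0.6022, -0.2968, 0.0545]
tcp_rot: [0.001, -3.138, -0.003]
wrist_force: [0.4, -0.6, 0.4]
width: 0.697
grip_force: 0.0
```

Request:
{"op": "drive_tool", "data": {
  "rows": [
    [0,0,0,0,0,0,0.7],
    [0,0,0,0,0,0,0.2],
    [0,0,0,0,0,0,0.2],
    [0,0,0,0,0,0,0.2],
    [0,0,0,0,0,0,0.2],
    [0,0,0,0,0,0,0.2],
    [0,0,0,0,0,0,0.2],
    [0,0,0,0,0,0,0.2]
  ],
  "force": 40
}}

```text
time: 43.22
tool_pos: [0.6051, -0.2987, 0.0587]
tcp_rot: [0.0, 3.138, -0.003]
wrist_force: [-0.3, 0.4, 6.1]
width: 0.393
grip_force: 41.2
```

Request:
{"op": "drive_tool", "data": {
  "rows": [
    [0,0,0,0,0,-0.01,0.2],
    [0,0,0,0,0,-0.03,0.2],
    [0,0,0,0,0,-0.035,0.2],
    [0,0,0,0,0,-0.035,0.2],
    [0,0,0,0,0,-0.03,0.2],
    [0,0,0,0,0,-0.005,0.2],
    [0,0,0,0,0,0,0.2],
    [0,0,0,0,0,0,0.2]
  ]
}}

```text
time: 43.88
tool_pos: [0.603, -0.2978, 0.2008]
tcp_rot: [-0.0, -3.141, -0.0]
wrist_force: [-1.2, 0.7, -1.5]
width: 0.397
grip_force: 40.4
```

Request:
{"op": "drive_tool", "data": {
  "rows": [
    [0,0,0,0.001,0.018,0,0.2],
    [0,0,0,0.0025,0.036,0,0.2],
    [0,0,0,0.0025,0.036,0,0.2],
    [0,0,0,0.0025,0.036,0,0.2],
    [0,0,0,0.0025,0.036,0,0.2],
    [0,0,0,0.0025,0.036,0,0.2],
    [0,0,0,0.0025,0.036,0,0.2],
    [0,0,0,0.0025,0.036,0,0.2]
  ]
}}

```text
time: 44.55
tool_pos: [0.5822, -0.0254, 0.198]
tcp_rot: [0.0, -3.136, -0.001]
wrist_force: [0.4, -0.1, -1.9]
width: 0.397
grip_force: 40.4
```

Request:
{"op": "drive_tool", "data": {
  "rows": [
    [0,0,0,0.0025,0.036,0,0.2],
    [0,0,0,0.0025,0.036,0,0.2],
    [0,0,0,0.0025,0.036,0,0.2],
    [0,0,0,0.0025,0.036,0,0.2],
    [0,0,0,0.0025,0.036,0,0.2],
    [0,0,0,0.0025,0.036,0,0.2],
    [0,0,0,0.0025,0.036,0,0.2],
    [0,0,0,0.0025,0.036,0,0.2]
  ]
}}

```text
time: 45.22
tool_pos: [0.562, 0.2616, 0.1979]
tcp_rot: [0.001, -3.136, 0.003]
wrist_force: [0.5, -0.3, -0.6]
width: 0.394
grip_force: 40.4
```

Request:
{"op": "drive_tool", "data": {
  "rows": [
    [0,0,0,0.001,0.036,0,0.2],
    [0,0,1,0,0.022,0,0.2],
    [0,0,1,0,0,0,0.2],
    [0,0,0,0,0,0,0.2],
    [0,0,0,0,0,0,0.2],
    [0,0,0,0,0,0,0.2],
    [0,0,0,0,0,0,0.2]
  ]
}}

```text
time: 45.8
tool_pos: [0.5637, 0.3166, 0.2006]
tcp_rot: [-0.057, -3.14, 0.001]
wrist_force: [0.6, 0.8, -1.2]
width: 0.392
grip_force: 40.4
```

```bash
cat > hand.py <<'E'
from h import *
import sys
np.set_printoptions(precision=4,suppress=True)
n,off=sys.argv[1],float(sys.argv[2])
T=pose(); w=shot("wrist"); yaw=np.arctan2(-T[0,1],T[1,1]); print(T[:3,3],"yaw",yaw)
a=best(w,n+"_bar"); P=boxpts(.058,.034,0,.09); m=[(w,a["mask"].astype(np.float32))]
for v,c in (fit(m,P,(T[0,3],T[1,3],yaw),z=T[2,3]-off),fit(m,P,(T[0,3],T[1,3],yaw),True,z=T[2,3]-off)):
    print(a["score"],v,c,"bar-TCP world",v[:2]-T[:2,3],v[3:]-T[2,3])
b=best(w,n+"_pad"); print(b and (b["score"],b["bbox"]))
cv2.imwrite(f"pics/hand_{n}.png",w["color"][:,:,::-1])
E
python3 hand.py violet .0537
```

```text
[0.5637 0.3166 0.2006] yaw -0.03613888214433173
0.79 [ 0.5612  0.3178 -0.0385] 0.05107814073562622 bar-TCP world [-0.0025  0.0012] []
0.79 [ 0.5631  0.3178 -0.039   0.1436] 0.014179825782775879 bar-TCP world [-0.0006  0.0012] [-0.057]
(0.76, [299.3, 161.3, 349.0, 213.4])
```

In hand, the fit reads 1.2 mm high in y although the grip centres the bar, so the wrist camera has a y bias of about 1 mm; I correct for it. Lower violet onto its pad.

Request:
{"op": "drive_tool", "data": {
  "rows": [
    [0,0,0,0,0.0014,0.01,0.2],
    [0,0,0,0,0,0.03,0.2],
    [0,0,0,0,0,0.03,0.2],
    [0,0,0,0,0,0.03,0.2],
    [0,0,0,0,0,0.018,0.2],
    [0,0,0,0,0,0.01,0.2],
    [0,0,0,0,0,0,0.2],
    [0,0,0,0,0,0,0.2]
  ]
}}

```text
time: 46.62
tool_pos: [0.5641, 0.3193, 0.0731]
tcp_rot: [-0.055, -3.141, 0.0]
wrist_force: [0.7, 1.6, -2.1]
width: 0.393
grip_force: 40.5
```

Request:
{"op": "drive_tool", "data": {
  "rows": [
    [0,0,0,0,0,0,0.2],
    [0,0,0,0,0,0,0.2],
    [0,0,0,0,0,0,0.2]
  ]
}}

```text
time: 46.87
tool_pos: [0.5654, 0.3201, 0.0754]
tcp_rot: [0.055, 3.138, 0.003]
wrist_force: [-0.2, -0.1, -1.3]
width: 0.395
grip_force: 40.5
```

```bash
python3 hand.py violet .0537
```

```text
[0.5654 0.3201 0.0754] yaw -0.03489978634604338
0.79 [ 0.5633  0.3214 -0.0413] 0.046750783920288086 bar-TCP world [-0.0021  0.0013] []
0.79 [ 0.5647  0.3213 -0.0357  0.0186] 0.016691267490386963 bar-TCP world [-0.0007  0.0011] [-0.0568]
(0.67, [279.1, 192.1, 355.7, 236.1])
```

Request:
{"op": "drive_tool", "data": {
  "rows": [
    [0,0,0,0,0,0,0.2],
    [0,0,0,0,0,0,0.2],
    [0,0,0,0,0,0,0.2],
    [0,0,0,0,0,0,0.2]
  ]
}}

```text
time: 47.35
tool_pos: [0.564, 0.3194, 0.0732]
tcp_rot: [-0.055, -3.141, 0.0]
wrist_force: [0.7, 0.5, -0.4]
width: 0.394
grip_force: 40.5
```

Request:
{"op": "drive_tool", "data": {
  "rows": [
    [0,0,0,0,0,0,0.2],
    [0,0,0,0,0,0,0.2],
    [0,0,0,0,0,0,0.2],
    [0,0,0,0,0,0,0.2]
  ]
}}

```text
time: 47.68
tool_pos: [0.564, 0.3194, 0.0732]
tcp_rot: [-0.055, -3.141, 0.0]
wrist_force: [-0.3, -0.2, -1.7]
width: 0.391
grip_force: 40.5
```

Request:
{"op": "drive_tool", "data": {
  "rows": [
    [0,0,0,0,0,0,0.2],
    [0,0,0,0,0,0,0.2]
  ]
}}

```text
time: 47.85
tool_pos: [0.564, 0.3194, 0.0733]
tcp_rot: [-0.055, -3.141, 0.0]
wrist_force: [-0.3, 0.1, -2.2]
width: 0.392
grip_force: 40.5
```

```bash
python3 - <<'E'
from h import *
w=shot("wrist"); g=w["color"]; T=pose(); print(T[:3,3].round(4))
h=cv2.cvtColor(g,cv2.COLOR_RGB2HSV)
# violet-ish pixels per row: extents, and V down the middle column
for r in range(176,250,4):
    c=np.where((h[r,:,0]>120)&(h[r,:,0]<165)&(h[r,:,1]>60))[0]; c=c[(c>230)&(c<410)]
    print(r,(c.min(),c.max(),len(c)) if len(c) else None,h[r,[290,305,318,330,345],2])
E
```

```text
[0.564  0.3194 0.0733]
176 None [154 154 148 150 135]
180 None [153 153 144 146 134]
184 None [153 152 146 150 135]
188 None [154 152 145 149 135]
192 None [156 153 143 147 135]
196 None [145 144 141 142 123]
200 (np.int64(280), np.int64(360), 81) [119 117 115 116 117]
204 (np.int64(280), np.int64(360), 81) [118 122 119 121 121]
208 (np.int64(280), np.int64(360), 81) [89 88 76 78 87]
212 (np.int64(280), np.int64(359), 80) [66 56 55 54 60]
216 (np.int64(281), np.int64(359), 79) [55 52 52 57 55]
220 (np.int64(281), np.int64(360), 80) [55 54 57 55 53]
224 (np.int64(281), np.int64(361), 81) [53 50 53 51 55]
228 (np.int64(281), np.int64(362), 82) [52 51 53 52 53]
232 (np.int64(281), np.int64(363), 83) [52 53 55 54 53]
236 (np.int64(281), np.int64(365), 85) [57 54 56 55 55]
240 (np.int64(281), np.int64(366), 86) [53 55 54 54 49]
244 (np.int64(280), np.int64(367), 88) [52 49 54 53 55]
248 (np.int64(279), np.int64(368), 90) [56 53 53 56 54]
```

Settled at TCP y 0.3194. The lit pad rim spans cols 280–360 (centre 320) while the bar is centred near 323, so the bar is about 1.5 mm too far in +y. I work out the rest from the same picture.

```bash
cat > rim.py <<'E'
from h import *
import sys
np.set_printoptions(precision=4,suppress=True)
# usage: rim.py name offset  -> pad near edge vs bar near-bottom edge, along and across the tool
n,off=sys.argv[1],float(sys.argv[2]); lo,hi,smin=dict(violet=(120,165,60),green=(40,80,80),honey=(4,14,150))[n]
T=pose(); w=shot("wrist"); h=cv2.cvtColor(cv2.GaussianBlur(w["color"],(3,3),0),cv2.COLOR_RGB2HSV).astype(float); zb=T[2,3]-off
m=(h[...,0]>=lo)&(h[...,0]<=hi)&(h[...,1]>smin); m[:,:250]=0; m[:,400:]=0
rows=[r for r in range(140,300) if m[r].sum()>50]; r0=rows[0]
inv=np.linalg.inv(T)
def tool(uv,z): q=ray(w,uv,z); return q@inv[:3,:3].T+inv[:3,3]
pe=[];be=[]
for c in range(294,348,3):
    s=np.where(m[:,c])[0]; s=s[s>=r0-4][0]; d=h[s+4:s+30,c,2]; k=np.diff(d).argmin(); pe.append([c,s-.5]); be.append([c,s+4+k+.5])
pe,be=np.array(pe),np.array(be); P=tool(pe,.013); B=tool(be,zb)
print("TCP",T[:3,3],"bar bottom z",zb,"rows pad/bar",np.median(pe[:,1]),np.median(be[:,1]))
print("near edge tool-x pad,bar,diff",np.median(P[:,0]),np.median(B[:,0]),np.median(P[:,0])-np.median(B[:,0]),"slopes",np.polyfit(P[:,1],P[:,0],1)[0],np.polyfit(B[:,1],B[:,0],1)[0])
rr=int(np.median(pe[:,1]))+5; L=np.where(m[rr])[0]; e=tool([[L.min()-.5,rr],[L.max()+.5,rr]],.013); print("pad y edges",e[:,1],"width",np.ptp(e[:,1]),"mid",e[:,1].mean())
# bar: near face sides higher up where it hides the pad
xb=np.median(B[:,0]); o=inv@w["T"]; ys=[]
for r in range(255,285,4):
    L=np.where(m[r])[0]; k=w["intrinsics"]
    dd=[(o[:3,:3]@np.array([(u-k[0,2])/k[0,0],-(r-k[1,2])/k[1,1],-1])) for u in (L.min()-.5,L.max()+.5)]
    ys.append([o[1,3]+d[1]*(xb-o[0,3])/d[0] for d in dd])
ys=np.array(ys); print("bar y edges",ys.mean(0),"width",np.ptp(ys,axis=1).mean(),"mid",ys.mean())
E
python3 rim.py violet .0537
```

```text
TCP [0.564  0.3194 0.0733] bar bottom z 0.01956854645562739 rows pad/bar 197.5 206.5
near edge tool-x pad,bar,diff 0.03582576832995782 0.03298740885598078 0.002838359473977037 slopes 0.0004031423155801103 0.02765697306215339
pad y edges [-0.02    0.0197] width 0.039632845020468044 mid -0.00015229155768187175
bar y edges [-0.0143  0.0168] width 0.031115673469413668 mid 0.0012437297517302116
```

Along x the rim is 2.8 mm (3 is ideal) and the yaw is parallel; shift −1.4 mm in y, then lower to contact.

Request:
{"op": "drive_tool", "data": {
  "rows": [
    [0,0,0,0,-0.0014,0.002,0.2],
    [0,0,0,0,0,0.002,0.2],
    [0,0,0,0,0,0,0.2],
    [0,0,0,0,0,0,0.2],
    [0,0,0,0,0,0,0.2]
  ]
}}

```text
time: 48.37
tool_pos: [0.5639, 0.318, 0.0692]
tcp_rot: [-0.055, -3.141, 0.0]
wrist_force: [-0.6, -1.2, -1.7]
width: 0.393
grip_force: 40.5
```

Request:
{"op": "drive_tool", "data": {
  "rows": [
    [0,0,0,0,0,0.001,0.2],
    [0,0,0,0,0,0,0.2],
    [0,0,0,0,0,0,0.2]
  ]
}}

```text
time: 48.62
tool_pos: [0.564, 0.318, 0.0683]
tcp_rot: [-0.055, -3.141, 0.0]
wrist_force: [-1.5, -0.1, -1.8]
width: 0.394
grip_force: 40.5
```

Request:
{"op": "drive_tool", "data": {
  "rows": [
    [0,0,0,0,0,0.001,0.2],
    [0,0,0,0,0,0,0.2],
    [0,0,0,0,0,0,0.2]
  ]
}}

```text
time: 48.87
tool_pos: [0.5639, 0.318, 0.0672]
tcp_rot: [-0.055, -3.141, 0.0]
wrist_force: [0.7, 0.2, -1.8]
width: 0.394
grip_force: 40.5
```

Request:
{"op": "drive_tool", "data": {
  "rows": [
    [0,0,0,0,0,0.001,0.2],
    [0,0,0,0,0,0,0.2],
    [0,0,0,0,0,0,0.2]
  ]
}}

```text
time: 49.12
tool_pos: [0.5641, 0.3181, 0.0668]
tcp_rot: [0.055, 3.141, 0.0]
wrist_force: [-1.8, -0.5, 3.0]
width: 0.394
grip_force: 40.9
```

Contact at the predicted height. Release, then green.

Request:
{"op": "drive_tool", "data": {
  "rows": [
    [0,0,0,0,0,0,0.7],
    [0,0,0,0,0,0,0.7],
    [0,0,0,0,0,0,0.7],
    [0,0,0,0,0,0,0.7],
    [0,0,0,0,0,-0.03,0.7],
    [0,0,0,0,0,-0.035,0.7],
    [0,0,0,0,0,-0.035,0.7],
    [0,0,0,0,0,-0.034,0.7]
  ]
}}

```text
time: 49.78
tool_pos: [0.5637, 0.3179, 0.2014]
tcp_rot: [-0.055, -3.141, 0.0]
wrist_force: [1.5, 0.5, 0.2]
width: 0.7
grip_force: 0.0
```

Request:
{"op": "drive_tool", "data": {
  "rows": [
    [0,0,-2,0,0,0,0.7],
    [0,0,0,0.0025,-0.036,0,0.7],
    [0,0,0,0.0025,-0.036,0,0.7],
    [0,0,0,0.0025,-0.036,0,0.7],
    [0,0,0,0.0025,-0.036,0,0.7],
    [0,0,0,0.0025,-0.036,0,0.7],
    [0,0,0,0.0025,-0.036,0,0.7],
    [0,0,0,0.0025,-0.036,0,0.7]
  ]
}}

```text
time: 50.45
tool_pos: [0.5461, 0.0644, 0.2004]
tcp_rot: [-0.0, 3.141, -0.0]
wrist_force: [1.0, 0.4, 0.0]
width: 0.705
grip_force: 0.0
```

Request:
{"op": "drive_tool", "data": {
  "rows": [
    [0,0,0,0.0025,-0.036,0,0.7],
    [0,0,0,0.0025,-0.036,0,0.7],
    [0,0,0,0.0025,-0.036,0,0.7],
    [0,0,0,0.0025,-0.036,0,0.7],
    [0,0,0,0.0025,-0.036,0,0.7],
    [0,0,0,0.0025,-0.036,0,0.7],
    [0,0,0,0.0025,-0.036,0,0.7],
    [0,0,0,0.0025,-0.036,0,0.7]
  ]
}}

```text
time: 51.12
tool_pos: [0.5261, -0.2238, 0.2004]
tcp_rot: [0.0, 3.141, -0.0]
wrist_force: [0.5, 0.6, -0.5]
width: 0.699
grip_force: 0.0
```

Request:
{"op": "drive_tool", "data": {
  "rows": [
    [0,0,0,0.0025,-0.036,0,0.7],
    [0,0,0,0,-0.032,0,0.7],
    [0,0,0,0,0,0,0.7],
    [0,0,0,0,0,0,0.7],
    [0,0,0,0,0,0,0.7],
    [0,0,0,0,0,0,0.7],
    [0,0,0,0,0,0,0.7]
  ]
}}

```text
time: 51.7
tool_pos: [0.5241, -0.2886, 0.2002]
tcp_rot: [0.002, -3.141, -0.001]
wrist_force: [-0.1, 0.1, -0.4]
width: 0.7
grip_force: 0.0
```

```bash
python3 - <<'E'
from h import *
np.set_printoptions(precision=4,suppress=True)
T=pose(); print(T)
w=shot("wrist"); P=boxpts(.058,.034,0,.09)
for n,x in (("green",(.5235,-.290)),("honey",(.4445,-.284))):
    a=best(w,n+"_bar"); print(a["score"],a["bbox"], fit([(w,a["mask"].astype(np.float32))],P,(*x,0),z=.005))
s=shot("scene"); a=best(s,"violet_bar"); print(a["score"],a["bbox"],fit([(s,a["mask"].astype(np.float32))],P,(.561,.318,-.03),True,z=.013))
E
```

```text
[[-1.     -0.0016 -0.0002  0.5241]
 [-0.0016  1.      0.0004 -0.2886]
 [ 0.0002  0.0004 -1.      0.2002]
 [ 0.      0.      0.      1.    ]]
0.95 [292.6, 168.0, 352.1, 280.3] (array([ 0.5236, -0.2885,  0.003 ]), np.float64(0.038034796714782715))
0.68 [302.1, 44.6, 365.3, 156.2] (array([ 0.4447, -0.2828,  0.0013]), np.float64(0.03158390522003174))
0.61 [470.7, 289.9, 507.8, 339.8] (array([ 0.5618,  0.3193, -0.0087,  0.0118]), np.float64(0.07134032249450684))
```

Request:
{"op": "drive_tool", "data": {
  "rows": [
    [0,0,0,0,-0.0005,0.01,0.7],
    [0,0,0,0,0,0.03,0.7],
    [0,0,0,0,0,0.03,0.7],
    [0,0,0,0,0,0.03,0.7],
    [0,0,0,0,0,0.03,0.7],
    [0,0,0,0,0,0.014,0.7],
    [0,0,0,0,0,0,0.7],
    [0,0,0,0,0,0,0.7]
  ]
}}

```text
time: 52.62
tool_pos: [0.5229, -0.2898, 0.0547]
tcp_rot: [0.0, -3.139, -0.003]
wrist_force: [-0.2, -0.5, 0.5]
width: 0.7
grip_force: 0.0
```

Request:
{"op": "drive_tool", "data": {
  "rows": [
    [0,0,0,0,0,0,0.7],
    [0,0,0,0,0,0,0.7],
    [0,0,0,0,0,0,0.2],
    [0,0,0,0,0,0,0.2],
    [0,0,0,0,0,0,0.2],
    [0,0,0,0,0,0,0.2],
    [0,0,0,0,0,0,0.2],
    [0,0,0,0,0,0,0.2]
  ]
}}

```text
time: 53.28
tool_pos: [0.525, -0.291, 0.0578]
tcp_rot: [-0.0, 3.14, -0.002]
wrist_force: [-0.5, 0.1, 6.0]
width: 0.39
grip_force: 43.2
```

Request:
{"op": "drive_tool", "data": {
  "rows": [
    [0,0,0,0,0,0,0.2],
    [0,0,0,0,0,0,0.2],
    [0,0,0,0,0,0,0.2]
  ]
}}

```text
time: 53.53
tool_pos: [0.525, -0.291, 0.0578]
tcp_rot: [0.0, 3.139, -0.002]
wrist_force: [-0.3, 0.3, 5.7]
width: 0.394
grip_force: 43.2
```

Request:
{"op": "drive_tool", "data": {
  "rows": [
    [0,0,0,0,0,-0.01,0.2],
    [0,0,0,0,0,-0.03,0.2],
    [0,0,0,0,0,-0.035,0.2],
    [0,0,0,0,0,-0.035,0.2],
    [0,0,0,0,0,-0.03,0.2],
    [0,0,0,0,0,-0.005,0.2],
    [0,0,0,0,0,0,0.2],
    [0,0,0,0,0,0,0.2]
  ]
}}

```text
time: 54.2
tool_pos: [0.5233, -0.2901, 0.2004]
tcp_rot: [-0.0, -3.14, -0.001]
wrist_force: [-0.2, -0.7, -2.7]
width: 0.396
grip_force: 42.4
```

Request:
{"op": "drive_tool", "data": {
  "rows": [
    [0,0,0,-0.001,0.018,0,0.2],
    [0,0,0,-0.0025,0.036,0,0.2],
    [0,0,0,-0.0025,0.036,0,0.2],
    [0,0,0,-0.0025,0.036,0,0.2],
    [0,0,0,-0.0025,0.036,0,0.2],
    [0,0,0,-0.0025,0.036,0,0.2],
    [0,0,0,-0.0025,0.036,0,0.2],
    [0,0,0,-0.0025,0.036,0,0.2]
  ]
}}

```text
time: 54.87
tool_pos: [0.54, -0.0186, 0.1976]
tcp_rot: [-0.0, -3.135, -0.001]
wrist_force: [0.3, 0.3, -1.9]
width: 0.391
grip_force: 42.3
```

Request:
{"op": "drive_tool", "data": {
  "rows": [
    [0,0,0,-0.0025,0.036,0,0.2],
    [0,0,0,-0.0025,0.036,0,0.2],
    [0,0,0,-0.0025,0.036,0,0.2],
    [0,0,0,-0.0025,0.036,0,0.2],
    [0,0,0,-0.0025,0.036,0,0.2],
    [0,0,1,-0.0025,0.036,0,0.2],
    [0,0,1,-0.0015,0.014,0,0.2],
    [0,0,0,0,0,0,0.2]
  ]
}}

```text
time: 55.53
tool_pos: [0.5571, 0.2125, 0.1974]
tcp_rot: [-0.05, -3.136, 0.001]
wrist_force: [-0.4, -0.2, -1.0]
width: 0.393
grip_force: 42.3
```

Request:
{"op": "drive_tool", "data": {
  "rows": [
    [0,0,0,0,0,0,0.2],
    [0,0,0,0,0,0,0.2],
    [0,0,0,0,0,0,0.2],
    [0,0,0,0,0,0,0.2]
  ]
}}

```text
time: 55.87
tool_pos: [0.5589, 0.2081, 0.2006]
tcp_rot: [-0.057, -3.14, 0.001]
wrist_force: [0.3, -1.0, -1.7]
width: 0.394
grip_force: 42.3
```

Request:
{"op": "drive_tool", "data": {
  "rows": [
    [0,0,0,0,0,0.01,0.2],
    [0,0,0,0,0,0.03,0.2],
    [0,0,0,0,0,0.03,0.2],
    [0,0,0,0,0,0.03,0.2],
    [0,0,0,0,0,0.018,0.2],
    [0,0,0,0,0,0.009,0.2],
    [0,0,0,0,0,0,0.2],
    [0,0,0,0,0,0,0.2]
  ]
}}

```text
time: 56.53
tool_pos: [0.5594, 0.2091, 0.0743]
tcp_rot: [-0.056, -3.141, 0.0]
wrist_force: [1.2, -1.0, -1.8]
width: 0.391
grip_force: 42.2
```

Request:
{"op": "drive_tool", "data": {
  "rows": [
    [0,0,0,0,0,0,0.2],
    [0,0,0,0,0,0,0.2],
    [0,0,0,0,0,0,0.2],
    [0,0,0,0,0,0,0.2],
    [0,0,0,0,0,0,0.2],
    [0,0,0,0,0,0,0.2],
    [0,0,0,0,0,0,0.2],
    [0,0,0,0,0,0,0.2]
  ]
}}

```text
time: 57.2
tool_pos: [0.5592, 0.2095, 0.0743]
tcp_rot: [-0.055, -3.141, 0.0]
wrist_force: [0.2, 0.9, -2.1]
width: 0.394
grip_force: 42.2
```

```bash
python3 rim.py green .0528; python3 hand.py green .0528
```

```text
TCP [0.5592 0.2095 0.0743] bar bottom z 0.021487723377129245 rows pad/bar 198.5 207.5
near edge tool-x pad,bar,diff 0.03508768346580632 0.032728107120103433 0.002359576345702885 slopes 0.0004089657748070695 -0.04270158607260634
pad y edges [-0.0181  0.0212] width 0.03937219744600737 mid 0.00156274771633029
bar y edges [-0.014   0.0168] width 0.030776368325985914 mid 0.0013773241501892934
[0.5592 0.2095 0.0743] yaw -0.03486813363662684
0.88 [ 0.5583  0.2108 -0.0338] 0.06135106086730957 bar-TCP world [-0.0008  0.0012] []
0.88 [ 0.5601  0.2106 -0.0413  0.0175] 0.015300393104553223 bar-TCP world [0.0009 0.0011] [-0.0568]
(0.56, [285.9, 195.2, 363.1, 223.0])
```

Rim 2.4 mm, y error 0.2 mm. Small correction and lower.

Request:
{"op": "drive_tool", "data": {
  "rows": [
    [0,0,0,-0.0005,0.0002,0.003,0.2],
    [0,0,0,0,0,0.003,0.2],
    [0,0,0,0,0,0.001,0.2],
    [0,0,0,0,0,0,0.2],
    [0,0,0,0,0,0,0.2]
  ]
}}

```text
time: 57.82
tool_pos: [0.5595, 0.2096, 0.0669]
tcp_rot: [-0.055, -3.141, 0.0]
wrist_force: [-0.2, -0.0, -2.3]
width: 0.395
grip_force: 42.3
```

Request:
{"op": "drive_tool", "data": {
  "rows": [
    [0,0,0,0,0,0.001,0.2],
    [0,0,0,0,0,0,0.2],
    [0,0,0,0,0,0,0.2]
  ]
}}

```text
time: 58.07
tool_pos: [0.5598, 0.2097, 0.0663]
tcp_rot: [0.055, 3.141, 0.0]
wrist_force: [-0.1, -0.0, -1.9]
width: 0.395
grip_force: 42.3
```

Request:
{"op": "drive_tool", "data": {
  "rows": [
    [0,0,0,0,0,0.001,0.2],
    [0,0,0,0,0,0,0.2],
    [0,0,0,0,0,0,0.2]
  ]
}}

```text
time: 58.32
tool_pos: [0.56, 0.2098, 0.0659]
tcp_rot: [0.055, 3.141, 0.0]
wrist_force: [-1.8, 0.6, 2.3]
width: 0.396
grip_force: 42.7
```

Request:
{"op": "drive_tool", "data": {
  "rows": [
    [0,0,0,0,0,0,0.7],
    [0,0,0,0,0,0,0.7],
    [0,0,0,0,0,0,0.7],
    [0,0,0,0,0,0,0.7],
    [0,0,0,0,0,-0.03,0.7],
    [0,0,0,0,0,-0.035,0.7],
    [0,0,0,0,0,-0.035,0.7],
    [0,0,0,0,0,-0.034,0.7]
  ]
}}

```text
time: 58.98
tool_pos: [0.5594, 0.2095, 0.2004]
tcp_rot: [-0.055, -3.14, 0.0]
wrist_force: [0.9, -0.7, 0.2]
width: 0.702
grip_force: 0.0
```

Request:
{"op": "drive_tool", "data": {
  "rows": [
    [0,0,-2,0,0,0,0.7],
    [0,0,0,0.0082,-0.0352,0,0.7],
    [0,0,0,0.0082,-0.0352,0,0.7],
    [0,0,0,0.0082,-0.0352,0,0.7],
    [0,0,0,0.0082,-0.0352,0,0.7],
    [0,0,0,0.0082,-0.0352,0,0.7],
    [0,0,0,0.0082,-0.0352,0,0.7],
    [0,0,0,0.0082,-0.0352,0,0.7]
  ]
}}

```text
time: 59.65
tool_pos: [0.5017, -0.0382, 0.1994]
tcp_rot: [-0.001, 3.141, -0.0]
wrist_force: [0.5, -0.6, 0.7]
width: 0.696
grip_force: 0.0
```

Request:
{"op": "drive_tool", "data": {
  "rows": [
    [0,0,0,0.0082,-0.0352,0,0.7],
    [0,0,0,0.0082,-0.0352,0,0.7],
    [0,0,0,0.0082,-0.0352,0,0.7],
    [0,0,0,0.0082,-0.0352,0,0.7],
    [0,0,0,0.0082,-0.0352,0,0.7],
    [0,0,0,0.0082,-0.0352,0,0.7],
    [0,0,0,0.0082,-0.0352,0,0.7]
  ]
}}

```text
time: 60.23
tool_pos: [0.4442, -0.2848, 0.1994]
tcp_rot: [0.0, 3.141, -0.0]
wrist_force: [-0.1, 0.5, 0.0]
width: 0.701
grip_force: 0.0
```

Request:
{"op": "drive_tool", "data": {
  "rows": [
    [0,0,0,0,0,0,0.7],
    [0,0,0,0,0,0,0.7],
    [0,0,0,0,0,0,0.7],
    [0,0,0,0,0,0,0.7],
    [0,0,0,0,0,0,0.7],
    [0,0,0,0,0,0,0.7]
  ]
}}

```text
time: 60.73
tool_pos: [0.4453, -0.282, 0.1993]
tcp_rot: [-0.003, 3.142, 0.0]
wrist_force: [0.5, 0.3, 0.4]
width: 0.702
grip_force: 0.0
```

```bash
python3 - <<'E'
from h import *
np.set_printoptions(precision=4,suppress=True)
T=pose(); print(T)
w=shot("wrist"); P=boxpts(.058,.034,0,.09)
a=best(w,"honey_bar"); print(a["score"],a["bbox"], fit([(w,a["mask"].astype(np.float32))],P,(.4445,-.284,0),z=.005))
s=shot("scene")
for n,x in (("violet",(.561,.318)),("green",(.558,.21))):
    a=best(s,n+"_bar"); print(n,a["score"],a["bbox"],fit([(s,a["mask"].astype(np.float32))],P,(*x,-.03),True,z=.013))
E
```

```text
[[-1.     -0.0019  0.      0.4453]
 [-0.0019  1.      0.0001 -0.282 ]
 [-0.      0.0001 -1.      0.1993]
 [ 0.      0.      0.      1.    ]]
0.85 [292.2, 168.7, 349.4, 279.4] (array([ 0.4434, -0.2825, -0.0044]), np.float64(0.03784823417663574))
violet 0.69 [470.7, 289.8, 507.2, 336.0] (array([ 0.5621,  0.3193, -0.0287,  0.0122]), np.float64(0.09485822916030884))
green 0.91 [420.6, 262.7, 454.7, 310.9] (array([ 0.5589,  0.2113, -0.0488,  0.0141]), np.float64(0.041790544986724854))
```

Request:
{"op": "drive_tool", "data": {
  "rows": [
    [0,0,0,0.001,-0.0005,0.01,0.7],
    [0,0,0,0,0,0.03,0.7],
    [0,0,0,0,0,0.03,0.7],
    [0,0,0,0,0,0.03,0.7],
    [0,0,0,0,0,0.03,0.7],
    [0,0,0,0,0,0.014,0.7],
    [0,0,0,0,0,0,0.7],
    [0,0,0,0,0,0,0.7]
  ]
}}

```text
time: 61.65
tool_pos: [0.4428, -0.2829, 0.0539]
tcp_rot: [-0.0, -3.139, -0.003]
wrist_force: [-0.5, -0.6, 0.6]
width: 0.696
grip_force: 0.0
```

Request:
{"op": "drive_tool", "data": {
  "rows": [
    [0,0,0,0,0,0,0.7],
    [0,0,0,0,0,0,0.7],
    [0,0,0,0,0,0,0.2],
    [0,0,0,0,0,0,0.2],
    [0,0,0,0,0,0,0.2],
    [0,0,0,0,0,0,0.2],
    [0,0,0,0,0,0,0.2],
    [0,0,0,0,0,0,0.2]
  ]
}}

```text
time: 62.32
tool_pos: [0.4449, -0.2843, 0.0567]
tcp_rot: [-0.0, 3.14, -0.002]
wrist_force: [-0.1, 0.3, 5.7]
width: 0.395
grip_force: 40.5
```

Request:
{"op": "drive_tool", "data": {
  "rows": [
    [0,0,0,0,0,0,0.2],
    [0,0,0,0,0,0,0.2],
    [0,0,0,0,0,0,0.2]
  ]
}}

```text
time: 62.57
tool_pos: [0.4449, -0.2843, 0.0567]
tcp_rot: [-0.0, 3.14, -0.002]
wrist_force: [-0.5, 0.2, 6.7]
width: 0.395
grip_force: 40.5
```

Request:
{"op": "drive_tool", "data": {
  "rows": [
    [0,0,0,0,0,-0.01,0.2],
    [0,0,0,0,0,-0.03,0.2],
    [0,0,0,0,0,-0.035,0.2],
    [0,0,0,0,0,-0.035,0.2],
    [0,0,0,0,0,-0.03,0.2],
    [0,0,0,0,0,-0.008,0.2],
    [0,0,0,0,0,0,0.2],
    [0,0,0,0,0,0,0.2]
  ]
}}

```text
time: 63.23
tool_pos: [0.4435, -0.2833, 0.2026]
tcp_rot: [0.0, -3.141, -0.001]
wrist_force: [0.2, -0.6, -2.3]
width: 0.393
grip_force: 40.4
```

Request:
{"op": "drive_tool", "data": {
  "rows": [
    [0,0,0,-0.002,0.018,0,0.2],
    [0,0,0,-0.004,0.036,0,0.2],
    [0,0,0,-0.004,0.036,0,0.2],
    [0,0,0,-0.004,0.036,0,0.2],
    [0,0,0,-0.004,0.036,0,0.2],
    [0,0,0,-0.004,0.036,0,0.2],
    [0,0,0,-0.004,0.036,0,0.2],
    [0,0,0,-0.004,0.036,0,0.2]
  ]
}}

```text
time: 63.9
tool_pos: [0.4715, -0.0118, 0.1998]
tcp_rot: [-0.0, -3.136, -0.001]
wrist_force: [1.5, 0.1, -0.9]
width: 0.393
grip_force: 40.4
```

Request:
{"op": "drive_tool", "data": {
  "rows": [
    [0,0,0,-0.004,0.036,0,0.2],
    [0,0,0,-0.004,0.036,0,0.2],
    [0,0,0,-0.004,0.036,0,0.2],
    [0,0,0,-0.004,0.036,0,0.2],
    [0,0,0,-0.004,0.036,0,0.2],
    [0,0,0,-0.004,0.036,0,0.2],
    [0,0,1,-0.004,0.036,0,0.2],
    [0,0,1,-0.002,0.028,0,0.2]
  ]
}}

```text
time: 64.57
tool_pos: [0.5023, 0.2682, 0.1993]
tcp_rot: [-0.054, -3.136, 0.003]
wrist_force: [0.3, -0.4, -1.5]
width: 0.397
grip_force: 40.3
```

Request:
{"op": "drive_tool", "data": {
  "rows": [
    [0,0,0,0,0,0,0.2],
    [0,0,0,0,0,0,0.2],
    [0,0,0,0,0,0,0.2],
    [0,0,0,0,0,0,0.2],
    [0,0,0,0,0,0,0.2],
    [0,0,0,0,0,0,0.2],
    [0,0,0,0,0,0,0.2]
  ]
}}

```text
time: 65.15
tool_pos: [0.5046, 0.2654, 0.2034]
tcp_rot: [0.057, 3.141, 0.0]
wrist_force: [-0.1, -0.6, -2.6]
width: 0.393
grip_force: 40.8
```

Request:
{"op": "drive_tool", "data": {
  "rows": [
    [0,0,0,0,0,0.01,0.2],
    [0,0,0,0,0,0.03,0.2],
    [0,0,0,0,0,0.03,0.2],
    [0,0,0,0,0,0.03,0.2],
    [0,0,0,0,0,0.02,0.2],
    [0,0,0,0,0,0.01,0.2],
    [0,0,0,0,0,0,0.2],
    [0,0,0,0,0,0,0.2]
  ]
}}

```text
time: 65.82
tool_pos: [0.5044, 0.2662, 0.0731]
tcp_rot: [-0.055, -3.141, 0.0]
wrist_force: [0.7, -0.4, -1.4]
width: 0.39
grip_force: 40.7
```

Request:
{"op": "drive_tool", "data": {
  "rows": [
    [0,0,0,0,0,0,0.2],
    [0,0,0,0,0,0,0.2],
    [0,0,0,0,0,0,0.2],
    [0,0,0,0,0,0,0.2],
    [0,0,0,0,0,0,0.2],
    [0,0,0,0,0,0,0.2],
    [0,0,0,0,0,0,0.2],
    [0,0,0,0,0,0,0.2]
  ]
}}

```text
time: 66.48
tool_pos: [0.5044, 0.2663, 0.0733]
tcp_rot: [0.055, 3.141, 0.0]
wrist_force: [0.7, -0.2, -2.0]
width: 0.392
grip_force: 40.7
```

```bash
python3 rim.py honey .0517; python3 hand.py honey .0517
```

```text
TCP [0.5044 0.2663 0.0733] bar bottom z 0.021609115993340082 rows pad/bar 201.5 209.0
near edge tool-x pad,bar,diff 0.03381974737280308 0.032286779351930556 0.0015329680208725216 slopes 0.00040183360629764836 -0.07417391110139451
pad y edges [-0.0186  0.0207] width 0.039275208840542086 mid 0.0010714459871007664
bar y edges [-0.014   0.0166] width 0.030671561669283066 mid 0.0012991718533387926
[0.5044 0.2663 0.0732] yaw -0.03486514900458422
0.89 [ 0.5039  0.2673 -0.0419] 0.04996490478515625 bar-TCP world [-0.0005  0.001 ] []
0.89 [ 0.5052  0.2674 -0.0426  0.0182] 0.011444687843322754 bar-TCP world [0.0008 0.0011] [-0.055]
(0.7, [281.7, 202.8, 359.5, 228.6])
```

The y offset is fine (0.2 mm). Along x the dark edge seems to be the bar's shadow, thrown toward −x while it hovers; the in-hand fit says the bar sits about 0.7–1 mm too far in +x. Correct honey by that and set it down.

Request:
{"op": "drive_tool", "data": {
  "rows": [
    [0,0,0,0.0007,-0.0001,0.003,0.2],
    [0,0,0,0,0,0.003,0.2],
    [0,0,0,0,0,0,0.2],
    [0,0,0,0,0,0,0.2],
    [0,0,0,0,0,0,0.2]
  ]
}}

```text
time: 67.1
tool_pos: [0.5036, 0.2662, 0.0671]
tcp_rot: [-0.055, -3.141, 0.0]
wrist_force: [0.7, -0.0, -1.6]
width: 0.392
grip_force: 40.7
```

Request:
{"op": "drive_tool", "data": {
  "rows": [
    [0,0,0,0,0,0.001,0.2],
    [0,0,0,0,0,0,0.2],
    [0,0,0,0,0,0,0.2]
  ]
}}

```text
time: 67.35
tool_pos: [0.5038, 0.2663, 0.0663]
tcp_rot: [0.055, 3.141, 0.0]
wrist_force: [1.3, -0.5, -1.4]
width: 0.391
grip_force: 40.7
```

Request:
{"op": "drive_tool", "data": {
  "rows": [
    [0,0,0,0,0,0.001,0.2],
    [0,0,0,0,0,0,0.2],
    [0,0,0,0,0,0,0.2]
  ]
}}

```text
time: 67.6
tool_pos: [0.5037, 0.2662, 0.0652]
tcp_rot: [-0.055, -3.141, 0.0]
wrist_force: [0.6, 0.4, -1.5]
width: 0.394
grip_force: 40.7
```

Request:
{"op": "drive_tool", "data": {
  "rows": [
    [0,0,0,0,0,0.001,0.2],
    [0,0,0,0,0,0,0.2],
    [0,0,0,0,0,0,0.2]
  ]
}}

```text
time: 67.85
tool_pos: [0.5039, 0.2664, 0.0648]
tcp_rot: [0.055, 3.141, 0.0]
wrist_force: [-1.5, -0.3, 1.7]
width: 0.393
grip_force: 41.2
```

```bash
python3 rim.py honey .0517; python3 - <<'E'
from h import *
w=shot("wrist"); cv2.imwrite("pics/honey_down.png",w["color"][:,:,::-1])
h=cv2.cvtColor(w["color"],cv2.COLOR_RGB2HSV)
for r in range(190,224,2): print(r,h[r,[300,320,340],0],h[r,[300,320,340],1],h[r,[300,320,340],2])
E
```

```text
TCP [0.5039 0.2664 0.0648] bar bottom z 0.013084794862773995 rows pad/bar 206.5 214.5
near edge tool-x pad,bar,diff 0.033479460915435105 0.029607019591885747 0.003872441323549358 slopes 0.0003535256739106094 0.014204361460909674
pad y edges [-0.0183  0.0209] width 0.03918257826277938 mid 0.001311342217322542
bar y edges [-0.0148  0.0175] width 0.03229000001705347 mid 0.0013490240192959911
190 [102 113 108] [10  8 10] [123 124 124]
192 [105 114  96] [ 9 11 11] [120 120 120]
194 [ 90 110 110] [4 6 6] [115 119 119]
196 [113  90  30] [9 6 3] [108  88  87]
198 [15 15 14] [66 75 79] [70 68 61]
200 [16 14 15] [104  96 103] [81 72 74]
202 [16 15 15] [110 105 105] [121 114 109]
204 [15 15 14] [110 110 103] [128 116  94]
206 [14 12 14] [148 146 155] [102  91  87]
208 [13 12 12] [169 176 178] [130 126 126]
210 [12 12 12] [181 179 172] [137 134 138]
212 [11 12 12] [170 177 174] [138 137 136]
214 [13 13 12] [182 181 167] [125 124 104]
216 [12 12 11] [159 169 142] [69 68 72]
218 [12 13 12] [150 156 155] [61 62 64]
220 [12 14 11] [150 204 154] [61 60 63]
222 [12 11 13] [162 152 159] [63 62 61]
```

Grounded, the true rim at the near end is 3.9 mm (3 is ideal). Lift 3 mm, shift 0.9 mm toward −x, set down and recheck.

Request:
{"op": "drive_tool", "data": {
  "rows": [
    [0,0,0,0,0,-0.002,0.2],
    [0,0,0,0,0,-0.002,0.2],
    [0,0,0,0.0009,0,0,0.2],
    [0,0,0,0,0,0,0.2],
    [0,0,0,0,0,0.001,0.2],
    [0,0,0,0,0,0.001,0.2],
    [0,0,0,0,0,0,0.2],
    [0,0,0,0,0,0,0.2]
  ]
}}

```text
time: 68.62
tool_pos: [0.5026, 0.2662, 0.066]
tcp_rot: [-0.055, -3.141, 0.0]
wrist_force: [0.8, -0.2, -1.7]
width: 0.396
grip_force: 40.7
```

Request:
{"op": "drive_tool", "data": {
  "rows": [
    [0,0,0,0,0,0.001,0.2],
    [0,0,0,0,0,0,0.2],
    [0,0,0,0,0,0.001,0.2],
    [0,0,0,0,0,0,0.2],
    [0,0,0,0,0,0,0.2],
    [0,0,0,0,0,0,0.2]
  ]
}}

```text
time: 69.12
tool_pos: [0.5029, 0.2664, 0.0648]
tcp_rot: [0.055, 3.141, 0.0]
wrist_force: [-1.7, -1.1, 3.4]
width: 0.39
grip_force: 41.3
```

```bash
python3 rim.py honey .0517
```

```text
TCP [0.5029 0.2664 0.0648] bar bottom z 0.01307257517933632 rows pad/bar 208.5 215.5
near edge tool-x pad,bar,diff 0.03251197484621557 0.029117989693849655 0.0033939851523659137 slopes 0.00037315482676011057 -0.01956877991534338
pad y edges [-0.0183  0.0209] width 0.03924361489101702 mid 0.0013118692116389497
bar y edges [-0.015   0.0176] width 0.03263358228661074 mid 0.001289628823369817
```

Rim now 3.4 mm and y exact. Release honey and regrasp green to check its rim while grounded.

Request:
{"op": "drive_tool", "data": {
  "rows": [
    [0,0,0,0,0,0,0.7],
    [0,0,0,0,0,0,0.7],
    [0,0,0,0,0,0,0.7],
    [0,0,0,0,0,0,0.7],
    [0,0,0,0,0,-0.03,0.7],
    [0,0,0,0,0,-0.035,0.7],
    [0,0,0,0,0,-0.035,0.7],
    [0,0,0,0,0,-0.034,0.7]
  ]
}}

```text
time: 69.83
tool_pos: [0.5025, 0.2661, 0.1994]
tcp_rot: [-0.055, -3.141, 0.0]
wrist_force: [0.8, 0.5, 0.3]
width: 0.701
grip_force: 0.0
```

Request:
{"op": "drive_tool", "data": {
  "rows": [
    [0,0,0,-0.0196,-0.0182,0,0.7],
    [0,0,0,-0.0196,-0.0182,0,0.7],
    [0,0,0,-0.0196,-0.0182,0,0.7],
    [0,0,0,0,0,0,0.7],
    [0,0,0,0,0,0,0.7],
    [0,0,0,0,0,0,0.7],
    [0,0,0,0,0,0,0.7],
    [0,0,0,0,0,0,0.7]
  ]
}}

```text
time: 70.5
tool_pos: [0.559, 0.2103, 0.198]
tcp_rot: [-0.053, -3.14, 0.0]
wrist_force: [-0.4, 0.4, -0.9]
width: 0.701
grip_force: 0.0
```

```bash
python3 - <<'E'
from h import *
np.set_printoptions(precision=4,suppress=True)
T=pose(); print(T[:3,3]); w=shot("wrist"); P=boxpts(.058,.034,0,.09)
for n,x in (("honey",(.5027,.2675)),("violet",(.562,.319)),("green",(.558,.21))):
    a=best(w,n+"_bar"); print(n,a["score"],a["bbox"],fit([(w,a["mask"].astype(np.float32))],P,(*x,-.035),z=.013))
E
```

```text
[0.559  0.2103 0.198 ]
honey 0.75 [373.6, 87.1, 456.5, 197.2] (array([ 0.5023,  0.2671, -0.0219]), np.float64(0.06088268756866455))
violet 0.84 [437.8, 172.4, 541.8, 286.4] (array([ 0.5618,  0.319 , -0.0177]), np.float64(0.06339240074157715))
green 0.55 [291.1, 171.1, 353.5, 284.6] (array([ 0.5583,  0.2117, -0.0321]), np.float64(0.04149419069290161))
```

Request:
{"op": "drive_tool", "data": {
  "rows": [
    [0,0,0,0,0,0.01,0.7],
    [0,0,0,0,0,0.03,0.7],
    [0,0,0,0,0,0.03,0.7],
    [0,0,0,0,0,0.03,0.7],
    [0,0,0,0,0,0.022,0.7],
    [0,0,0,0,0,0.01,0.7],
    [0,0,0,0,0,0,0.7],
    [0,0,0,0,0,0,0.7]
  ]
}}

```text
time: 71.37
tool_pos: [0.5595, 0.2097, 0.066]
tcp_rot: [-0.055, -3.14, 0.0]
wrist_force: [0.2, -0.3, 0.9]
width: 0.699
grip_force: 0.0
```

Request:
{"op": "drive_tool", "data": {
  "rows": [
    [0,0,0,0,0,0,0.7],
    [0,0,0,0,0,0,0.7],
    [0,0,0,0,0,0,0.7],
    [0,0,0,0,0,0,0.2],
    [0,0,0,0,0,0,0.2],
    [0,0,0,0,0,0,0.2],
    [0,0,0,0,0,0,0.2],
    [0,0,0,0,0,0,0.2]
  ]
}}

```text
time: 72.03
tool_pos: [0.5603, 0.2099, 0.0672]
tcp_rot: [0.055, 3.14, 0.001]
wrist_force: [-0.0, 0.7, 5.8]
width: 0.39
grip_force: 40.6
```

Request:
{"op": "drive_tool", "data": {
  "rows": [
    [0,0,0,0,0,0,0.2],
    [0,0,0,0,0,0,0.2],
    [0,0,0,0,0,0,0.2],
    [0,0,0,0,0,0,0.2]
  ]
}}

```text
time: 72.37
tool_pos: [0.5603, 0.21, 0.0672]
tcp_rot: [0.055, 3.14, 0.001]
wrist_force: [-0.9, 0.9, 5.0]
width: 0.391
grip_force: 40.7
```

```bash
sed -i 's/^n,off=sys.argv\[1\],float(sys.argv\[2\])/n=sys.argv[1]; off=pose()[2,3]-.013 if sys.argv[2]=="g" else float(sys.argv[2])/' rim.py; python3 rim.py green g
```

```text
TCP [0.5603 0.21   0.0672] bar bottom z 0.012999999999999998 rows pad/bar 199.5 211.5
near edge tool-x pad,bar,diff 0.03627394846744858 0.0304030143043702 0.0058709341630783785 slopes 0.00028540994704905287 -8.436573495734735e-05
pad y edges [-0.0184  0.021 ] width 0.03945241305122646 mid 0.0013116353182807822
bar y edges [-0.0149  0.0174] width 0.0323648606644579 mid 0.001263423582385258
```

Grounded green shows a 5.9 mm near rim, so it is about 2.8 mm too far in +x. Mend it.

Request:
{"op": "drive_tool", "data": {
  "rows": [
    [0,0,0,0,0,-0.002,0.2],
    [0,0,0,0,0,-0.003,0.2],
    [0,0,0,0.0014,0,0,0.2],
    [0,0,0,0.0013,0,0,0.2],
    [0,0,0,0,0,0,0.2],
    [0,0,0,0,0,0,0.2],
    [0,0,0,0,0,0,0.2],
    [0,0,0,0,0,0,0.2]
  ]
}}

```text
time: 73.08
tool_pos: [0.5569, 0.2097, 0.0711]
tcp_rot: [-0.055, -3.141, 0.0]
wrist_force: [0.4, -0.2, -1.4]
width: 0.389
grip_force: 39.9
```

Request:
{"op": "drive_tool", "data": {
  "rows": [
    [0,0,0,0,0,0.001,0.2],
    [0,0,0,0,0,0.001,0.2],
    [0,0,0,0,0,0,0.2],
    [0,0,0,0,0,0,0.2],
    [0,0,0,0,0,0,0.2]
  ]
}}

```text
time: 73.5
tool_pos: [0.557, 0.2097, 0.0692]
tcp_rot: [-0.055, -3.141, 0.0]
wrist_force: [-0.5, 0.2, -2.7]
width: 0.393
grip_force: 39.9
```

Request:
{"op": "drive_tool", "data": {
  "rows": [
    [0,0,0,0,0,0.001,0.2],
    [0,0,0,0,0,0,0.2],
    [0,0,0,0,0,0,0.2]
  ]
}}

```text
time: 73.75
tool_pos: [0.5569, 0.2097, 0.0682]
tcp_rot: [-0.055, -3.141, 0.0]
wrist_force: [-0.3, 0.0, -1.4]
width: 0.394
grip_force: 39.9
```

Request:
{"op": "drive_tool", "data": {
  "rows": [
    [0,0,0,0,0,0.001,0.2],
    [0,0,0,0,0,0,0.2],
    [0,0,0,0,0,0,0.2]
  ]
}}

```text
time: 74.0
tool_pos: [0.5571, 0.2098, 0.0673]
tcp_rot: [0.055, 3.141, 0.0]
wrist_force: [-0.6, 0.1, -2.5]
width: 0.391
grip_force: 39.9
```

```bash
python3 rim.py green g
```

```text
TCP [0.5571 0.2098 0.0673] bar bottom z 0.012999999999999998 rows pad/bar 206.5 211.5
near edge tool-x pad,bar,diff 0.03282854430752935 0.03036406938325359 0.0024644749242757613 slopes 0.0003843330358832381 -0.0070792458241494775
pad y edges [-0.0181  0.0212] width 0.03922080755246449 mid 0.0015525655396991245
bar y edges [-0.0149  0.0174] width 0.032307820534577064 mid 0.0012640063116911347
```

Request:
{"op": "drive_tool", "data": {
  "rows": [
    [0,0,0,-0.0003,0.0002,0,0.2],
    [0,0,0,0,0,0,0.2],
    [0,0,0,0,0,0.0005,0.2],
    [0,0,0,0,0,0.0003,0.2],
    [0,0,0,0,0,0,0.2],
    [0,0,0,0,0,0,0.2]
  ]
}}

```text
time: 74.55
tool_pos: [0.5574, 0.21, 0.0673]
tcp_rot: [0.055, 3.141, 0.0]
wrist_force: [-3.3, -1.1, 6.0]
width: 0.391
grip_force: 40.8
```

Request:
{"op": "drive_tool", "data": {
  "rows": [
    [0,0,0,0,0,0,0.7],
    [0,0,0,0,0,0,0.7],
    [0,0,0,0,0,0,0.7],
    [0,0,0,0,0,0,0.7],
    [0,0,0,0,0,-0.03,0.7],
    [0,0,0,0,0,-0.035,0.7],
    [0,0,0,0,0,-0.035,0.7],
    [0,0,0,0,0,-0.034,0.7]
  ]
}}

```text
time: 75.22
tool_pos: [0.5571, 0.2099, 0.2016]
tcp_rot: [-0.055, -3.141, 0.0]
wrist_force: [1.7, 0.5, -0.2]
width: 0.698
grip_force: 0.0
```

Request:
{"op": "drive_tool", "data": {
  "rows": [
    [0,0,0,-0.0008,0.0271,0,0.7],
    [0,0,0,-0.0008,0.0271,0,0.7],
    [0,0,0,-0.0008,0.0271,0,0.7],
    [0,0,0,-0.0008,0.027,0,0.7],
    [0,0,0,0,0,0,0.7],
    [0,0,0,0,0,0,0.7],
    [0,0,0,0,0,0,0.7],
    [0,0,0,0,0,0,0.7]
  ]
}}

```text
time: 75.88
tool_pos: [0.5641, 0.3171, 0.2001]
tcp_rot: [-0.056, -3.141, 0.001]
wrist_force: [-0.3, -0.1, -0.7]
width: 0.703
grip_force: 0.0
```

Request:
{"op": "drive_tool", "data": {
  "rows": [
    [0,0,0,0,0,0.01,0.7],
    [0,0,0,0,0,0.03,0.7],
    [0,0,0,0,0,0.03,0.7],
    [0,0,0,0,0,0.03,0.7],
    [0,0,0,0,0,0.024,0.7],
    [0,0,0,0,0,0.01,0.7],
    [0,0,0,0,0,0,0.7],
    [0,0,0,0,0,0,0.7]
  ]
}}

```text
time: 76.55
tool_pos: [0.5642, 0.3175, 0.0662]
tcp_rot: [-0.056, -3.14, 0.001]
wrist_force: [1.0, -1.3, 0.2]
width: 0.704
grip_force: 0.0
```

Request:
{"op": "drive_tool", "data": {
  "rows": [
    [0,0,0,0,0,0,0.7],
    [0,0,0,0,0,0,0.7],
    [0,0,0,0,0,0,0.7]
  ]
}}

```text
time: 76.8
tool_pos: [0.5657, 0.3188, 0.0688]
tcp_rot: [0.055, 3.138, 0.003]
wrist_force: [0.5, 0.1, -0.5]
width: 0.701
grip_force: 0.0
```

Request:
{"op": "drive_tool", "data": {
  "rows": [
    [0,0,0,0,0,0,0.7],
    [0,0,0,0,0,0,0.7],
    [0,0,0,0,0,0,0.7],
    [0,0,0,0,0,0,0.7]
  ]
}}

```text
time: 77.13
tool_pos: [0.5643, 0.3182, 0.0667]
tcp_rot: [0.055, 3.141, 0.0]
wrist_force: [0.2, -0.2, 0.4]
width: 0.703
grip_force: 0.0
```

Request:
{"op": "drive_tool", "data": {
  "rows": [
    [0,0,0,0,0,0,0.2],
    [0,0,0,0,0,0,0.2],
    [0,0,0,0,0,0,0.2],
    [0,0,0,0,0,0,0.2],
    [0,0,0,0,0,0,0.2],
    [0,0,0,0,0,0,0.2],
    [0,0,0,0,0,0,0.2],
    [0,0,0,0,0,0,0.2]
  ]
}}

```text
time: 77.8
tool_pos: [0.5642, 0.3181, 0.0664]
tcp_rot: [-0.055, -3.141, 0.0]
wrist_force: [-0.4, 1.7, 1.4]
width: 0.393
grip_force: 41.7
```

```bash
python3 rim.py violet g
```

```text
TCP [0.5642 0.3181 0.0664] bar bottom z 0.012999999999999998 rows pad/bar 200.5 210.5
near edge tool-x pad,bar,diff 0.03596613604707005 0.03109370446499815 0.004872431582071901 slopes 0.00041089719934354516 0.006419816549026446
pad y edges [-0.0184  0.021 ] width 0.03933343612811546 mid 0.0013105699881936217
bar y edges [-0.0151  0.0174] width 0.03257152807194717 mid 0.001148121441233014
```

Violet's near rim is 4.9 mm, so shift it 1.8 mm toward −x; y is good.

Request:
{"op": "drive_tool", "data": {
  "rows": [
    [0,0,0,0,0,-0.002,0.2],
    [0,0,0,0,0,-0.002,0.2],
    [0,0,0,0.0009,0.0001,0,0.2],
    [0,0,0,0.0009,0,0,0.2],
    [0,0,0,0,0,0,0.2],
    [0,0,0,0,0,0,0.2],
    [0,0,0,0,0,0,0.2]
  ]
}}

```text
time: 78.43
tool_pos: [0.5624, 0.3182, 0.0704]
tcp_rot: [-0.055, -3.141, 0.0]
wrist_force: [-0.1, -0.2, -0.8]
width: 0.394
grip_force: 41.5
```

Request:
{"op": "drive_tool", "data": {
  "rows": [
    [0,0,0,0,0,0.001,0.2],
    [0,0,0,0,0,0.001,0.2],
    [0,0,0,0,0,0,0.2],
    [0,0,0,0,0,0,0.2],
    [0,0,0,0,0,0,0.2]
  ]
}}

```text
time: 78.85
tool_pos: [0.5624, 0.3182, 0.0684]
tcp_rot: [-0.055, -3.141, 0.0]
wrist_force: [0.7, 0.6, -2.0]
width: 0.392
grip_force: 41.5
```

Request:
{"op": "drive_tool", "data": {
  "rows": [
    [0,0,0,0,0,0.001,0.2],
    [0,0,0,0,0,0,0.2],
    [0,0,0,0,0,0,0.2]
  ]
}}

```text
time: 79.1
tool_pos: [0.5624, 0.3182, 0.0674]
tcp_rot: [-0.055, -3.141, 0.0]
wrist_force: [0.1, 0.6, -1.7]
width: 0.394
grip_force: 41.5
```

Request:
{"op": "drive_tool", "data": {
  "rows": [
    [0,0,0,0,0,0.001,0.2],
    [0,0,0,0,0,0,0.2],
    [0,0,0,0,0,0,0.2]
  ]
}}

```text
time: 79.35
tool_pos: [0.5625, 0.3182, 0.0665]
tcp_rot: [0.055, 3.141, 0.0]
wrist_force: [0.3, -0.4, -1.1]
width: 0.399
grip_force: 41.6
```

```bash
python3 rim.py violet g
```

```text
TCP [0.5625 0.3182 0.0665] bar bottom z 0.012999999999999998 rows pad/bar 204.5 210.5
near edge tool-x pad,bar,diff 0.03401580774862839 0.031083533443268252 0.0029322743053601386 slopes 0.0003969517526993203 0.009954475205594287
pad y edges [-0.0189  0.0206] width 0.039467321683062995 mid 0.0008364562378560536
bar y edges [-0.0151  0.0174] width 0.03253507397707876 mid 0.0011695416873692876
```

Request:
{"op": "drive_tool", "data": {
  "rows": [
    [0,0,0,0,-0.0002,0.0004,0.2],
    [0,0,0,0,0,0.0003,0.2],
    [0,0,0,0,0,0,0.2],
    [0,0,0,0,0,0,0.7],
    [0,0,0,0,0,0,0.7],
    [0,0,0,0,0,0,0.7],
    [0,0,0,0,0,0,0.7]
  ]
}}

```text
time: 79.98
tool_pos: [0.5625, 0.3179, 0.0656]
tcp_rot: [-0.055, -3.141, 0.0]
wrist_force: [-0.4, -0.4, 0.7]
width: 0.695
grip_force: 0.0
```

Request:
{"op": "drive_tool", "data": {
  "rows": [
    [0,0,0,0,0,-0.025,0.7],
    [0,0,0,0,0,-0.035,0.7],
    [0,0,0,0,0,-0.035,0.7],
    [0,0,0,0,0,-0.035,0.7],
    [0,0,0,0.02,-0.018,-0.02,0.7],
    [0,0,0,0.02,-0.018,-0.02,0.7],
    [0,0,0,0.02,-0.018,0,0.7],
    [0,0,0,0,0,0,0.7]
  ]
}}

```text
time: 80.65
tool_pos: [0.4982, 0.2641, 0.2374]
tcp_rot: [0.056, 3.141, -0.001]
wrist_force: [-0.9, -0.4, -0.8]
width: 0.699
grip_force: 0.0
```

Request:
{"op": "drive_tool", "data": {
  "rows": [
    [0,0,0,0,0,0,0.7],
    [0,0,0,0,0,0,0.7],
    [0,0,0,0,0,0,0.7],
    [0,0,0,0,0,0,0.7],
    [0,0,0,0,0,0,0.7],
    [0,0,0,0,0,0,0.7]
  ]
}}

```text
time: 81.15
tool_pos: [0.5009, 0.2665, 0.2352]
tcp_rot: [-0.054, -3.14, 0.001]
wrist_force: [0.1, -0.9, 0.3]
width: 0.704
grip_force: 0.0
```

```bash
python3 - <<'E'
from h import *
np.set_printoptions(precision=4,suppress=True)
T=pose(); print(T[:3,3]); w=shot("wrist"); P=boxpts(.058,.034,0,.09)
for n,x in (("honey",(.5027,.2675)),("violet",(.561,.319)),("green",(.556,.211))):
    a=best(w,n+"_bar"); print(n,a["score"],a["bbox"],fit([(w,a["mask"].astype(np.float32))],P,(*x,-.035),z=.013))
    p=best(w,n+"_pad"); print(p and p["bbox"])
d=shot("side"); s=shot("scene")
print("bottle",best(s,"oil_bottle")["bbox"],best(d,"oil_bottle")["bbox"])
a=np.hstack([cv2.resize(w["color"][120:360,180:460],(467,400)),cv2.resize(d["color"][200:420,150:420],(330,400))[:, :330]])
cv2.imwrite("pics/final.png",a[:,:,::-1])
E
```

```text
[0.5009 0.2665 0.2352]
honey 0.95 [297.4, 162.6, 351.2, 266.3] (array([ 0.5015,  0.2678, -0.0438]), np.float64(0.04625296592712402))
[300.0, 163.1, 341.8, 170.3]
violet 0.74 [363.8, 228.1, 427.7, 337.7] (array([ 0.5598,  0.3193, -0.0046]), np.float64(0.09648889303207397))
[358.6, 224.9, 403.5, 290.7]
green 0.9 [223.2, 229.2, 283.2, 335.2] (array([ 0.5559,  0.212 , -0.0578]), np.float64(0.096080482006073))
[240.7, 223.6, 285.8, 286.1]
bottle [325.4, 353.1, 352.3, 396.8] [165.2, 225.2, 191.1, 286.8]
```

View pics/final.png

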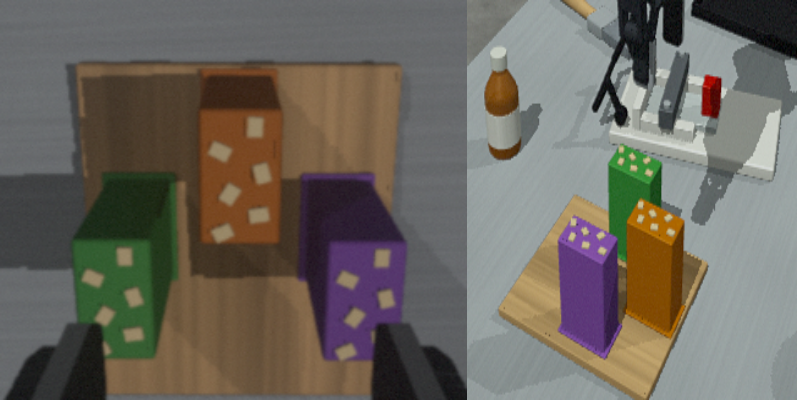

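The picture shows all three bars upright and square on their own pads with even rims. The plate's red block stands outside the beam and the bottle has not moved. Handing in.

```bash
python3 -c "
from workcell import workorder
print(workorder.finish_job())"
```

```text
the job is handed in; nothing more can be done
None
```

The job is handed in at about 81 s: all three bars stand upright on their own pads, within about 1 mm by my camera measurements, the gauge plate is home against the back stop, and the bottle has not moved.

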